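# Refill the café table's candle rail and lock it

### The job

Slide the two dead black candles out of the table's candle rail and stand them in the blue tray; only then slide every fresh candle on the table into the track through its open mouth, each to the tab of its own colour. With all of them in place, press the black lever down until its catch holds it, and finish with each fresh candle still standing opposite its tab; leave the other things on the table alone.

Things in the scene. Friction and masses are not known exactly. Their poses are not given: they have to be found in the camera images.
- rail: Candle rail screwed to the table: dark wood base 310 x 96 x 24 mm with a straight undercut track on top, three candle places at x = 45, 115 and 185 mm. Origin on the centre line at the track's open mouth, at table height; +x runs into the track, z up. It lies roughly across the robot's front, mouth to the robot's right (+x of the rail is about +y of the robot).
- mouth (a point): Centre of the track's open mouth, on the track floor (24 mm above the table; waxed, feet glide easily). Candles enter and leave only here. From here inward brass lips overhang the floor: channel 62 mm wide and 14 mm high inside, slot between the lips 28 mm wide, top of the lips 44 mm above the table.
- apron (a point): Point on the open floor outside the mouth (rail x = -40 mm, same floor height): a candle standing here is clear of the lips and has only to be slid in along the rail's +x. The apron is 96 mm wide and ends at rail x = -75 mm; two low flared fences (tops 38 mm above the table) narrow it to the mouth.
- track_end (a point): Centre line of the track at its closed end (rail x = 225 mm), on the track floor.
- stop_slot (a point): Slot in the floor just outside the mouth (rail x = -6 mm). The lever's 8 mm thick steel stop is sunk here while the lever is up and stands 17 mm proud when it is down, so that nothing can slide out. Nothing may stand over it when the lever is pressed.
- tab_ivory: Ivory-white fixed block 30 x 16 x 40 mm standing against the rail's far side (rail y = -57 mm): marks the place of the ivory candle. Origin under its centre; axes parallel to the rail's, so the ivory candle belongs where its origin has the same rail x. The order of the three colours along the rail differs from start to start.
- tab_red: Red fixed block 30 x 16 x 40 mm standing against the rail's far side (rail y = -57 mm): marks the place of the red candle. Origin under its centre; axes parallel to the rail's, so the red candle belongs where its origin has the same rail x. The order of the three colours along the rail differs from start to start.
- tab_green: Green fixed block 30 x 16 x 40 mm standing against the rail's far side (rail y = -57 mm): marks the place of the green candle. Origin under its centre; axes parallel to the rail's, so the green candle belongs where its origin has the same rail x. The order of the three colours along the rail differs from start to start.
- candle_ivory: Battery pillar candle, ivory (may be absent). Upright on the table at the start. Round brass foot 58 mm diameter and 10 mm thick, neck 20 mm diameter up to 24 mm, round ivory body 46 mm diameter from 24 to 96 mm, tiny amber flame to 110 mm. About 0.22 kg, foot-heavy. Origin at the centre of the underside, z up. The foot runs under the rail's lips, the neck in the slot.
- candle_red: Battery pillar candle, red (may be absent). Upright on the table at the start. Round brass foot 58 mm diameter and 10 mm thick, neck 20 mm diameter up to 24 mm, round red body 46 mm diameter from 24 to 96 mm, tiny amber flame to 110 mm. About 0.22 kg, foot-heavy. Origin at the centre of the underside, z up. The foot runs under the rail's lips, the neck in the slot.
- candle_green: Battery pillar candle, green (may be absent). Upright on the table at the start. Round brass foot 58 mm diameter and 10 mm thick, neck 20 mm diameter up to 24 mm, round green body 46 mm diameter from 24 to 96 mm, tiny amber flame to 110 mm. About 0.22 kg, foot-heavy. Origin at the centre of the underside, z up. The foot runs under the rail's lips, the neck in the slot.
- candle_dead1: Dead candle: same shape and size as the fresh ones but charcoal black and without amber flame; starts standing in the track, the one nearer the mouth, 40 to 68 mm in. Origin at the centre of the underside, z up.
- candle_dead2: Dead candle: same shape and size as the fresh ones but charcoal black and without amber flame; starts standing in the track, the one behind it, 132 to 190 mm in. Origin at the centre of the underside, z up.
- tray: Blue open tray for dead candles, fixed, 110 (x) x 160 (y) x 30 mm, walls 5 mm: room for both, side by side along its y. Origin under its centre, z up.
- tray_in (a point): Centre of the tray's inner floor, 5 mm above the table; axes of the tray.
- lever (a joint): Angle (rad) of the rail's sprung lock lever: 0 = up (unlocked, as at the start), 0.30 = fully down. Turns about an axis parallel to rail y, at rail x = 70 mm, 14 mm above the table. Pushing it down takes up to about 6 N at the paddle; the spring catch resists from about 0.16 and snaps over near the bottom, then holds it at about 0.29; let go before that it springs back up.
- paddle (a point): Centre of the top of the black paddle (44 x 54 mm) on the lever, at the rail's near side (rail y about 88 mm, x about 162 mm); about 47 mm above the table when up, about 18 mm when fully down. Moves with the lever. Press it straight down with the closed fingers; a hard stop ends the travel.
- salt: Glass salt shaker, 40 mm diameter, 90 mm tall, not part of the job. Origin under its centre.
- pepper: Dark pepper shaker, 40 mm diameter, 90 mm tall, not part of the job. Origin under its centre.
- mug: White mug, 80 mm diameter, 90 mm tall, not part of the job. Origin under its centre.
- book: Grey book, 100 x 150 x 22 mm, not part of the job. Origin under its centre.

How it is judged:
By the outcome, as a careful person would: the job done as asked, in the order asked, and still so for the second after the job is handed in, with the robot touching nothing.
Of candle_ivory, candle_red, candle_green only 2 to 3 are there at a start; the rules pass over those that are not, and their reading is None.
At some moment in a run one of candle_ivory, candle_red, candle_green may be knocked a few centimetres aside while the robot is not near it.
Once in a run the grip may slacken for a moment while it holds something.
It also fails if it takes over 210 s, if anything falls off the work surface, if the arm or the gripper's body presses on something with over 40 N, if the wrist force passes 120 N, or if a joint passes its speed limit or range.

### The arm

A 6-joint arm with a two-finger parallel gripper is mounted at the origin on the work surface. World frame = base frame: x ahead of the robot, y to its left, z up, the work surface at z = 0. Lengths are in mm, angles in rad, forces in N, time in s.
With the tool pointing down it reaches from about 375 to 925 mm from the base axis. Payload 5.7 kg.
Tool frame: the origin (TCP) lies midway between the tips of the shut fingers; the grasp point (between the pads) lies 19 mm behind it; z points along the fingers, x is the direction in which the jaws open and shut, and the axes are right-handed (so a half turn about z gives the same grasp; the last joint's range is limited). The gripper opens to 88 mm and grips with 3 to 60 N. Pads are 20 mm wide; open, the fingers measure 115 mm over their backs; the gripper's body (75 mm by 178 mm) begins 61 mm behind the grasp point.
Start: joints at [1.017, 0.359, 1.51, -0, 1.272, -0.115], TCP at [254.9, 543.128, 222.623] pointing down, gripper open.
Joint ranges: [-2.97, 2.97], [-1.01, 2.36], [0.21, 2.38], [-0.96, 4.11], [0.2, 2.71], [-2.98, 2.98]. Speed limits (rad/s): [2.39, 2.39, 3.14, 3.14, 3.14, 3.14].

### API

Orientations are given as a unit quaternion [x, y, z, w].
In Python, from workcell import r, read_camera, camera_model, models gives the robot as it stands.
- The arm moves only by the tool move_arm, never from a script. Its argument "motion" is a list of rows, each an object of numbers: "tx", "ty", "tz": the shift along the tool's x, y, z in mm; "wx", "wy", "wz": the turn, a rotation vector about the tool's x, y, z in rad; "jaw": the closure, from -1 (fully open) to 1 (shut), so that 0 is half open. In form: [{"tx": .., "ty": .., "tz": .., "wx": .., "wy": .., "wz": .., "jaw": ..}, ...]. A call has 1 to 12 rows; each row is the pose to reach, as a shift and turn from the pose commanded when the call began, along the tool's axes at that moment; what a row does not reach only later rows make up. A row lasts 1/10 s, in which the tool goes at most 50 mm and 8.59 degrees, less where a joint would pass 70% of its speed; a pose out of reach is approached as far as the arm can. A call with a gripper value outside its range is refused whole. The fingers move at their own pace and stop on an object; "squeeze" is the grip in N (left out, the last holds). Time passes only in rows, so rows that repeat a pose let the fingers close. It gives the time, the measured TCP pose, the force and the opening at its end, in the units of the state.
- r.get_obs(): the state, without advancing time (a new reading comes with each control period).
- read_camera(name): name is "scene" or "top" or "wrist"; returns the picture (480x640x3 uint8, red, green, blue); there is no depth.
- camera_model(name): a dict with "fx", "fy", "cx", "cy" (pixels), "extrinsics" (4x4, takes a point from camera to world coordinates); the wrist camera has in their place "T_tool_cam" (4x4, takes a point from camera to tool coordinates, whose origin is the TCP and whose axes are the tool frame's). Camera axes: x right, y up, looking along -z (the intrinsics and any distortion apply to the point x, -y, -z); pixel columns grow to the right and rows downward; lengths in mm; the calibration is good to about 2 mm. A picture is of the moment at which its call begins: read the wrist's pose just before it. camera_model takes no time and is no camera call.
- r.hand_in(): hands the job in, once; it reports no verdict.
Trained networks look in the newest picture that a camera, given by its name, has taken for a name from the list of things; names that differ only in an ending like _2 or _b are one class to them, and where a whole thing is asked for, a point or a joint stands for the part that bears it (a point fixed in the world has none). Each returns a list of dicts, best first, with "confidence" (0 to 1); they miss things now and then, are a little off and sometimes report something else, mostly with a low value. They report only what shows in the picture. A call takes as long as a camera call.
- models.spot_in(camera, label): "box" ([left, top, width, height] in pixels, round what is visible of it).
- models.silhouettes(camera, label): "pixels" (480x640 bool, what is visible of it) and "box" ([left, top, width, height] in pixels, round what is visible of it).
- models.place_of(camera, label): "centre" ([column, row] in pixels: a listed point, or the origin of a listed thing).
The state is a dict: "time_s": time; "qpos": joint angles; "qd": joint speeds; "joint_efforts": joint torques, N m; "tcp_pos": TCP position; "eef_rot": TCP orientation; "contact_force": force on the tool from outside, world axes, zero at the start; "ft_torque": the same for the moment, N m; "opening": opening from 0.0 (shut) to 1.0 (fully open).
Only numpy, scipy, OpenCV 4.12 (cv2) and the standard library are available. Lean on these libraries where they do the work, as an engineer would, in place of code of your own. Each camera call takes 0.05 s, during which the arm holds its last target. There are 200 camera calls.

## Working session

There is one attempt and no reset: what is moved stays moved. The work goes in short steps, Python scripts to look and compute and a tool call to move; the robot and the scene stay as the last step left them, time stands still between calls to the robot, and variables do not carry over. Pictures are saved under pics/ and viewed, on a budget of 14 in all, crops included, one or two more only if the job needs it, and the job is handed in when it is done.

Besides the shell and the picture viewer there is one more tool, called after "Call:" as name([rows], argument=value, ...), one row to a line, values as JSON. move_arm: Moves the arm, as the interface text tells. Its arguments: {"type":"object","properties":{"motion":{"type":"array","items":{"type":"object","properties":{"tx":{"type":"number"},"ty":{"type":"number"},"tz":{"type":"number"},"wx":{"type":"number"},"wy":{"type":"number"},"wz":{"type":"number"},"jaw":{"type":"number"}}}},"squeeze":{"type":"number"}},"required":["motion"]}

```bash
ls; mkdir -p pics
cat > h.py <<'E'
import numpy as np, cv2
from workcell import r, read_camera, camera_model, models
from scipy.spatial.transform import Rotation as R
def cam(name):
    m=camera_model(name)
    if 'extrinsics' in m: T=np.array(m['extrinsics'])
    else:
        o=r.get_obs(); W=np.eye(4); W[:3,:3]=R.from_quat(o['eef_rot']).as_matrix(); W[:3,3]=o['tcp_pos']
        T=W@np.array(m['T_tool_cam'])
    return m,T
def ray(name,px,z,mt=None):
    m,T=mt or cam(name)
    d=np.array([(px[0]-m['cx'])/m['fx'],-(px[1]-m['cy'])/m['fy'],-1.0])
    d=T[:3,:3]@d; o=T[:3,3]; return o+d*(z-o[2])/d[2]
def proj(name,p,mt=None):
    m,T=mt or cam(name)
    c=np.linalg.inv(T)@np.append(p,1); return np.array([m['cx']+m['fx']*c[0]/-c[2], m['cy']-m['fy']*c[1]/-c[2]])
def snap(name,fn=None):
    mt=cam(name); im=read_camera(name)
    if fn: cv2.imwrite('pics/'+fn,im[:,:,::-1])
    return im,mt
E
python3 - <<'E'
from h import *
print(r.get_obs())
for c in ['top','scene','wrist']:
    print(c,camera_model(c))
for c in ['top','scene']:
    im,mt=snap(c,c+'0.png')
    names=dict(mouth=24,apron=24,track_end=24,tab_ivory=0,tab_red=0,tab_green=0,candle_ivory=0,candle_red=0,candle_green=0,candle_dead1=24,candle_dead2=24,tray=0,tray_in=5,paddle=47,salt=0,pepper=0,mug=0,book=0) if c=='top' else dict(mouth=24,apron=24,track_end=24,candle_ivory=0,candle_red=0,candle_green=0,paddle=47,tray_in=5)
    for n,z in names.items():
        for d in models.place_of(c,n)[:2]:
            print(c,n,round(d['confidence'],2),np.round(d['centre']),np.round(ray(c,d['centre'],z,mt)[:2]))
print(r.get_obs()['time_s'])
E
```

```text
pics
{'time_s': 0.0, 'qpos': array([ 1.01688182e+00,  3.59490686e-01,  1.51140538e+00, -3.76479137e-05,
        1.27250075e+00, -1.15116180e-01]), 'qd': array([-1.47756497e-03,  1.38844916e-03,  7.02765513e-04,  8.70951492e-04,
        7.93647528e-05,  6.19493411e-04]), 'joint_efforts': array([-8.00131838e-04, -5.15360820e+01, -2.70728767e+01,  6.78397645e-02,
        3.47233540e-02, -8.40378425e-05]), 'tcp_pos': array([254.57963782, 542.56279398, 221.82841451]), 'eef_rot': array([ 8.44049980e-01,  5.36263757e-01, -8.04093998e-04,  4.09282473e-04]), 'contact_force': array([0.29340742, 0.40887297, 0.271133  ]), 'ft_torque': array([ 0.01121374, -0.00384265, -0.03922232]), 'opening': 0.9947415069106355}
top {'fx': 544.4716177504343, 'fy': 544.4716177504343, 'cx': 317.05132194599696, 'cy': 240.92553050129442, 'extrinsics': array([[-2.57720588e-03,  9.93994115e-01, -1.09403183e-01,
         3.67693944e+02],
       [-9.99856249e-01, -7.27958126e-04,  1.69396289e-02,
         3.09264682e+01],
       [ 1.67582505e-02,  1.09431113e-01,  9.93853104e-01,
         1.24410429e+03],
       [ 0.000
[... 1887 characters left out ...]
55. 374.]
top salt 0.33 [433. 216.] [ 563. -260.]
top pepper 0.63 [155. 234.] [521. 381.]
top mug 0.77 [141. 202.] [596. 416.]
top book 0.77 [182. 318.] [330. 314.]
scene mouth 0.66 [352. 286.] [630.  18.]
scene mouth 0.59 [457. 227.] [617. 378.]
scene apron 0.93 [338. 297.] [639. -27.]
scene apron 0.35 [386. 301.] [707.  40.]
scene track_end 0.88 [426. 249.] [634. 243.]
scene track_end 0.45 [411. 258.] [636. 189.]
scene candle_ivory 0.85 [215. 330.] [ 544. -255.]
scene candle_ivory 0.23 [236. 274.] [ 414. -130.]
scene candle_red 0.68 [137. 369.] [ 547. -408.]
scene paddle 0.47 [379. 239.] [561. 163.]
scene tray_in 0.59 [235. 274.] [ 418. -135.]
scene tray_in 0.18 [425. 222.] [532. 362.]
1.4
```

Run:
```python
import cv2
t=cv2.imread('pics/top0.png')[130:350,100:540]; cv2.imwrite('pics/a.png',cv2.resize(t,None,fx=1.8,fy=1.8,interpolation=2))
```

```text
(no output)
```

View pics/a.png

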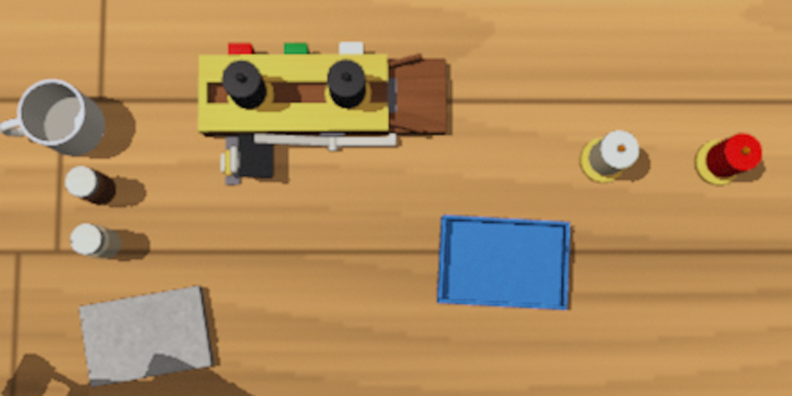

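View pics/scene0.png

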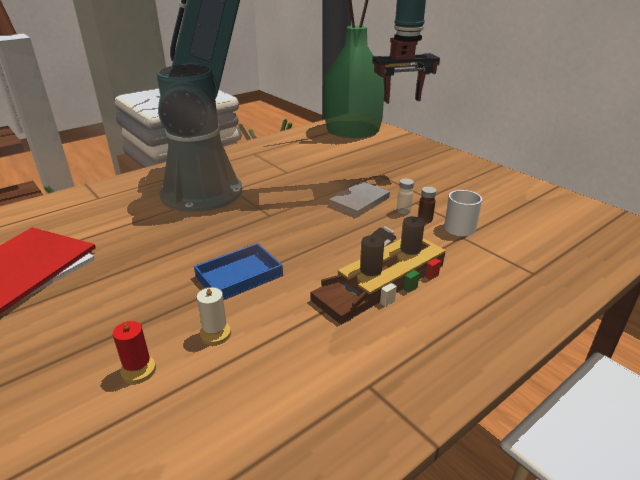

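The top picture shows dead candles at about (242,183) and (300,182), ivory at (432,217), red at (495,220), and the tray at (381,276). There is no green candle. From the mouth inward the tabs run ivory, green, red. Next I'll measure the outlines.

```bash
cat >> h.py <<'E'
def plan(x,y,z,yaw):
    "shift/turn from the present pose to TCP x,y,z with tool x at yaw (deg), tool down"
    o=r.get_obs(); A=R.from_quat(o['eef_rot']); c,s=np.cos(np.radians(yaw)),np.sin(np.radians(yaw))
    B=R.from_matrix(np.array([[c,s,0],[s,-c,0],[0,0,-1]]))
    return np.round(A.inv().apply(np.array([x,y,z])-o['tcp_pos']),1), np.round((A.inv()*B).as_rotvec(),4)
E
python3 - <<'E'
from h import *
im=cv2.imread('pics/top0.png')[:,:,::-1]; mt=cam('top')
hsv=cv2.cvtColor(np.ascontiguousarray(im),cv2.COLOR_RGB2HSV)
def blob(lo,hi,box,z,name):
    m=cv2.inRange(hsv,lo,hi); k=np.zeros_like(m); x0,y0,x1,y1=box; k[y0:y1,x0:x1]=m[y0:y1,x0:x1]
    ys,xs=np.nonzero(k)
    if len(xs)<5: print(name,'none'); return
    P=np.array([ray('top',(x,y),z,mt)[:2] for x,y in zip(xs,ys)],np.float32)
    print(name,len(xs),'mean px',xs.mean().round(1),ys.mean().round(1),'mean',P.mean(0).round(1),'rect',cv2.minAreaRect(P))
blob((95,120,60),(125,255,255),(330,230,440,320),30,'tray')
blob((22,110,120),(35,255,255),(200,150,320,210),44,'lips')
blob((0,150,80),(8,255,255),(220,150,245,162),40,'tabred')
blob((45,100,40),(85,255,255),(240,150,280,162),40,'tabgreen')
blob((0,0,180),(180,40,255),(285,150,310,162),40,'tabivory')
blob((22,110,120),(35,255,255),(410,190,460,240),10,'ivory foot')
blob((22,110,120),(35,255,255),(470,190,540,240),10,'red foot')
blob((0,0,0),(180,255,70),(250,150,310,205),120,'dead1top')
blob((0,0,0),(180,255,70),(215,150,250,205),120,'dead2top')
blob((0,0,170),(180,60,255),(410,190,460,240),96,'ivory top')
blob((0,170,80),(6,255,255),(470,190,540,240),96,'red top')
print(plan(640,40,220,3.2))
E
```

```text
tray 3442 mean px 379.4 275.4 mean [ 423.8 -128.9] rect ((424.1073303222656, -129.08721923828125), (159.96731567382812, 107.37127685546875), 86.6974105834961)
lips 2736 mean px 260.1 182.3 mean [632.  137.6] rect ((642.7581787109375, 132.25238037109375), (113.21639251708984, 235.7958221435547), 0.5920653343200684)
tabred 77 mean px 232.9 156.5 mean [692.1 199.9] rect ((692.1572875976562, 198.6154327392578), (11.556560516357422, 29.37025260925293), 0.11593888700008392)
tabgreen 77 mean px 263.9 156.5 mean [692.2 130. ] rect ((692.2907104492188, 129.8291015625), (11.568115234375, 27.149532318115234), 0.11575749516487122)
tabivory 87 mean px 294.9 156.1 mean [693.3  60.1] rect ((693.5878295898438, 59.801963806152344), (13.897281646728516, 27.143577575683594), 0.10677449405193329)
ivory foot 147 mean px 428.3 220.3 mean [ 551.  -245.9] rect ((552.7098999023438, -249.24795532226562), (57.4904899597168, 35.16938018798828), 13.077657699584961)
red foot 166 mean px 492.6 221.5 mean [ 548.3 -394.3] rect ((549.2789916992188, -397.97344970703125), (56.950660705566406, 35.88745880126953), 15.474989891052246)
dead1top 572 mean px 288.7 181.4 mean [617.4  71.1] rect ((617.2064208984375, 89.98959350585938), (123.2396469116211, 96.2606430053711), 89.94503021240234)
dead2top 453 mean px 235.1 178.6 mean [623.3 183.5] rect ((611.778076171875, 189.14212036132812), (85.33535766601562, 70.77274322509766), 0.024467231705784798)
ivory top 336 mean px 444.0 212.3 mean [ 555.5 -260.8] rect ((556.189697265625, -260.8635559082031), (43.03214645385742, 43.550785064697266), 88.5006332397461)
red top 428 mean px 508.6 215.1 mean [ 549.5 -400. ] rect ((551.1991577148438, -397.31317138671875), (43.76271057128906, 64.49076843261719), 3.566361665725708)
(array([-291.9,  562.4,    2.7]), array([0.0000e+00, 1.0000e-04, 1.0761e+00]))
```

Call:
move_arm([
  {"tx":-264,"ty":545,"tz":0,"wz":1.123,"jaw":-1},
  {"tx":-264,"ty":545,"tz":0,"wz":1.123,"jaw":-1},
  {"tx":-264,"ty":545,"tz":0,"wz":1.123,"jaw":-1},
  {"tx":-264,"ty":545,"tz":0,"wz":1.123,"jaw":-1},
  {"tx":-264,"ty":545,"tz":0,"wz":1.123,"jaw":-1},
  {"tx":-264,"ty":545,"tz":0,"wz":1.123,"jaw":-1},
  {"tx":-264,"ty":545,"tz":0,"wz":1.123,"jaw":-1},
  {"tx":-264,"ty":545,"tz":0,"wz":1.123,"jaw":-1},
  {"tx":-264,"ty":545,"tz":0,"wz":1.123,"jaw":-1},
  {"tx":-264,"ty":545,"tz":0,"wz":1.123,"jaw":-1},
  {"tx":-264,"ty":545,"tz":0,"wz":1.123,"jaw":-1},
  {"tx":-264,"ty":545,"tz":0,"wz":1.123,"jaw":-1},
])

```text
schema error: expected keys tx, ty, tz, wx, wy, wz, jaw
```

Call:
move_arm([
  {"tx":0,"ty":0,"tz":10},
  {"tz":10},
  {"tz":10},
  {"tz":10},
  {"tz":10},
])

```text
schema error: expected keys tx, ty, tz, wx, wy, wz, jaw
```

Call:
move_arm([
  {"tx":-264,"ty":545,"tz":0,"wx":0,"wy":0,"wz":1.123,"jaw":-1},
  {"tx":-264,"ty":545,"tz":0,"wx":0,"wy":0,"wz":1.123,"jaw":-1},
  {"tx":-264,"ty":545,"tz":0,"wx":0,"wy":0,"wz":1.123,"jaw":-1},
  {"tx":-264,"ty":545,"tz":0,"wx":0,"wy":0,"wz":1.123,"jaw":-1},
  {"tx":-264,"ty":545,"tz":0,"wx":0,"wy":0,"wz":1.123,"jaw":-1},
  {"tx":-264,"ty":545,"tz":0,"wx":0,"wy":0,"wz":1.123,"jaw":-1},
  {"tx":-264,"ty":545,"tz":0,"wx":0,"wy":0,"wz":1.123,"jaw":-1},
  {"tx":-264,"ty":545,"tz":0,"wx":0,"wy":0,"wz":1.123,"jaw":-1},
  {"tx":-264,"ty":545,"tz":0,"wx":0,"wy":0,"wz":1.123,"jaw":-1},
  {"tx":-264,"ty":545,"tz":0,"wx":0,"wy":0,"wz":1.123,"jaw":-1},
  {"tx":-264,"ty":545,"tz":0,"wx":0,"wy":0,"wz":1.123,"jaw":-1},
  {"tx":-264,"ty":545,"tz":0,"wx":0,"wy":0,"wz":1.123,"jaw":-1},
])

```text
time_s: 2.6
tcp_pos: [633.7, 75.1, 222.7]
eef_rot: [1.0, 0.004, 0.0, -0.0]
contact_force: [0.5, 0.5, 0.0]
opening: 0.998
```

Call:
move_arm([
  {"tx":0,"ty":0,"tz":10,"wx":0,"wy":0,"wz":0,"jaw":-1},
  {"tx":0,"ty":0,"tz":10,"wx":0,"wy":0,"wz":0,"jaw":-1},
  {"tx":0,"ty":0,"tz":10,"wx":0,"wy":0,"wz":0,"jaw":-1},
])

```text
time_s: 2.9
tcp_pos: [631.4, 77.7, 212.1]
eef_rot: [1.0, 0.005, -0.001, -0.0]
contact_force: [0.1, 1.5, 0.6]
opening: 0.999
```

Run:
```python
from h import *
im,mt=snap('wrist','w1.png'); print(r.get_obs()['tcp_pos'],r.get_obs()['time_s'])
for n,z in dict(mouth=24,track_end=24,tab_ivory=0,tab_red=0,tab_green=0,candle_dead1=24,paddle=47,stop_slot=24).items():
    for d in models.place_of('wrist',n)[:3]:
        print(n,round(d['confidence'],2),np.round(d['centre']),np.round(ray('wrist',d['centre'],z,mt)[:2],1))
```

```text
[631.56479989  78.05292997 212.58121532] 2.95
mouth 0.77 [324. 269.] [636.7  19.5]
mouth 0.44 [374.  96.] [683.4 199.7]
track_end 0.84 [326.  46.] [636.  243.4]
track_end 0.48 [325. 277.] [638.5  10.2]
tab_ivory 0.8 [371. 224.] [690.5  66.1]
tab_red 0.95 [376.  95.] [689.8 204.3]
tab_green 0.69 [378. 163.] [694.6 134.7]
candle_dead1 0.97 [324. 107.] [634.5 189.5]
candle_dead1 0.84 [328. 228.] [641.4  66.7]
candle_dead1 0.5 [326.  45.] [635.9 243.6]
paddle 0.92 [226. 117.] [544.3 176.7]
stop_slot 0.63 [323. 278.] [635.8   8.9]
```

View pics/w1.png

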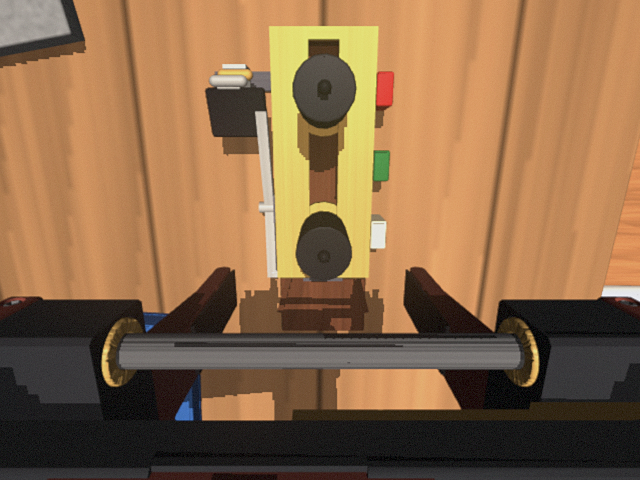

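Run:
```python
from h import *
mt=cam('wrist')
for n,p,z in [('d1',(323,247),120),('d1wick',(323,257),122),('d2',(324,89),120),('lipTL',(269.5,27),44),('lipTR',(378,27),44),('lipBL',(275,277),44),('lipBR',(370,277),44),('slotTL',(309,40),44),('slotTR',(339,40),44),('red',(386,89),40),('green',(382,166),40),('ivory',(378,235),40),('slotmidL',(311,170),44),('slotmidR',(338,170),44),('pad',(237,112),47)]:
    print(n,ray('wrist',p,z,mt).round(1))
```

```text
d1 [636.1  72.9 120. ]
d1wick [636.2  65.2 122. ]
d2 [635.4 189.6 120. ]
lipTL [587.4 252.1  44. ]
lipTR [683.1 253.   44. ]
lipBL [586.5  16.9  44. ]
lipBR [687.3  17.9  44. ]
slotTL [622.3 242.2  44. ]
slotTR [648.9 242.4  44. ]
red [693.9 203.2  40. ]
green [694.2 133.   40. ]
ivory [694.1  62.9  40. ]
slotmidL [624.4 128.7  44. ]
slotmidR [650.7 129.   44. ]
pad [555.7 181.   47. ]
```

Call:
move_arm([
  {"tx":5,"ty":9,"tz":0,"wx":0,"wy":0,"wz":0,"jaw":-1},
  {"tx":5,"ty":9,"tz":30,"wx":0,"wy":0,"wz":0,"jaw":-1},
  {"tx":5,"ty":9,"tz":70,"wx":0,"wy":0,"wz":0,"jaw":-1},
  {"tx":5,"ty":9,"tz":100,"wx":0,"wy":0,"wz":0,"jaw":-1},
  {"tx":5,"ty":9,"tz":125,"wx":0,"wy":0,"wz":0,"jaw":-1},
  {"tx":5,"ty":9,"tz":134,"wx":0,"wy":0,"wz":0,"jaw":-1},
  {"tx":5,"ty":9,"tz":134,"wx":0,"wy":0,"wz":0,"jaw":-1},
])

```text
time_s: 4.05
tcp_pos: [637.0, 67.4, 77.4]
eef_rot: [1.0, 0.004, -0.001, 0.0]
contact_force: [0.9, -0.1, -0.5]
opening: 1.001
```

Run:
```python
from h import *
print(plan(636.3,69,76,0.5), r.get_obs()['tcp_pos'])
```

```text
(array([-0.7, -1.6,  1.4]), array([ 0.0002,  0.0027, -0.    ])) [636.97333402  67.44068635  77.37180742]
```

Close the jaws.

Call:
move_arm([
  {"tx":0,"ty":-1,"tz":0,"wx":0,"wy":0,"wz":0,"jaw":1},
  {"tx":0,"ty":-1,"tz":0,"wx":0,"wy":0,"wz":0,"jaw":1},
  {"tx":0,"ty":-1,"tz":0,"wx":0,"wy":0,"wz":0,"jaw":1},
  {"tx":0,"ty":-1,"tz":0,"wx":0,"wy":0,"wz":0,"jaw":1},
  {"tx":0,"ty":-1,"tz":0,"wx":0,"wy":0,"wz":0,"jaw":1},
  {"tx":0,"ty":-1,"tz":0,"wx":0,"wy":0,"wz":0,"jaw":1},
  {"tx":0,"ty":-1,"tz":0,"wx":0,"wy":0,"wz":0,"jaw":1},
  {"tx":0,"ty":-1,"tz":0,"wx":0,"wy":0,"wz":0,"jaw":1},
], squeeze=25)

```text
time_s: 4.85
tcp_pos: [637.1, 69.0, 78.9]
eef_rot: [1.0, 0.005, -0.001, 0.0]
contact_force: [-3.6, -0.2, 5.1]
opening: 0.519
```

Call:
move_arm([
  {"tx":-0.5,"ty":5,"tz":0,"wx":0,"wy":0,"wz":0,"jaw":1},
  {"tx":-0.5,"ty":15,"tz":0,"wx":0,"wy":0,"wz":0,"jaw":1},
  {"tx":-0.5,"ty":27,"tz":0,"wx":0,"wy":0,"wz":0,"jaw":1},
  {"tx":-0.5,"ty":39,"tz":0,"wx":0,"wy":0,"wz":0,"jaw":1},
  {"tx":-0.5,"ty":51,"tz":0,"wx":0,"wy":0,"wz":0,"jaw":1},
  {"tx":-0.5,"ty":63,"tz":0,"wx":0,"wy":0,"wz":0,"jaw":1},
  {"tx":-0.5,"ty":75,"tz":0,"wx":0,"wy":0,"wz":0,"jaw":1},
  {"tx":-0.5,"ty":87,"tz":0,"wx":0,"wy":0,"wz":0,"jaw":1},
  {"tx":-0.5,"ty":96,"tz":0,"wx":0,"wy":0,"wz":0,"jaw":1},
  {"tx":-0.5,"ty":99,"tz":0,"wx":0,"wy":0,"wz":0,"jaw":1},
  {"tx":-0.5,"ty":99,"tz":0,"wx":0,"wy":0,"wz":0,"jaw":1},
])

```text
time_s: 5.95
tcp_pos: [638.4, -31.0, 78.8]
eef_rot: [1.0, 0.004, 0.0, 0.0]
contact_force: [-0.3, -0.8, 2.8]
opening: 0.522
```

Run:
```python
from h import *
im,mt=snap('top','t2.png');im2,mt2=snap('wrist')
a=im[130:330,180:420]; a=cv2.resize(a,(480,400)); b=cv2.resize(im2,(480,360))
cv2.imwrite('pics/b.png',np.vstack([a,b])[:600,:,::-1]); print(r.get_obs()['contact_force'],r.get_obs()['tcp_pos'])
```

```text
[ 0.21351037 -0.65571003  3.21013112] [638.34082209 -30.37385956  78.77158923]
```

View pics/b.png

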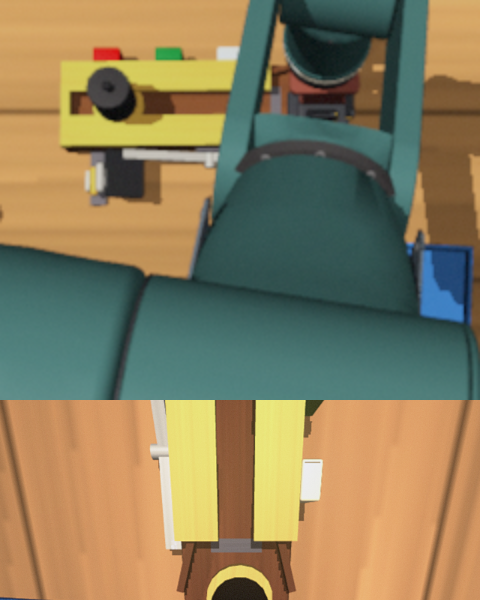

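The top view shows the candle out on the apron and dead2 still deep in the track. The wrist view shows the foot clear of the lips. Next is lifting it to the tray.

Call:
move_arm([
  {"tx":0,"ty":0,"tz":-20,"wx":0,"wy":0,"wz":0,"jaw":1},
  {"tx":0,"ty":0,"tz":-50,"wx":0,"wy":0,"wz":0,"jaw":1},
  {"tx":-15,"ty":9,"tz":-60,"wx":0,"wy":0,"wz":0,"jaw":1},
  {"tx":-43,"ty":27,"tz":-60,"wx":0,"wy":0,"wz":0,"jaw":1},
  {"tx":-75,"ty":46,"tz":-60,"wx":0,"wy":0,"wz":0,"jaw":1},
  {"tx":-107,"ty":66,"tz":-60,"wx":0,"wy":0,"wz":0,"jaw":1},
  {"tx":-139,"ty":86,"tz":-60,"wx":0,"wy":0,"wz":0,"jaw":1},
  {"tx":-171,"ty":106,"tz":-60,"wx":0,"wy":0,"wz":0,"jaw":1},
  {"tx":-200,"ty":124,"tz":-60,"wx":0,"wy":0,"wz":0,"jaw":1},
  {"tx":-217,"ty":134,"tz":-50,"wx":0,"wy":0,"wz":0,"jaw":1},
  {"tx":-217,"ty":134,"tz":-50,"wx":0,"wy":0,"wz":0,"jaw":1},
  {"tx":-217,"ty":134,"tz":-50,"wx":0,"wy":0,"wz":0,"jaw":1},
])

```text
time_s: 7.25
tcp_pos: [421.1, -165.6, 128.2]
eef_rot: [1.0, 0.004, -0.001, -0.0]
contact_force: [-0.1, -0.3, -1.9]
opening: 0.521
```

Run:
```python
from h import *
print(plan(422,-166,61,0.5), r.get_obs()['tcp_pos'],r.get_obs()['opening'])
```

```text
(array([ 1. ,  0.5, 67.2]), array([-0.0008,  0.0012, -0.001 ])) [ 421.0928923  -165.57380931  128.21391369] 0.5208935989199093
```

Call:
move_arm([
  {"tx":1,"ty":0,"tz":25,"wx":0,"wy":0,"wz":0,"jaw":1},
  {"tx":1,"ty":0,"tz":45,"wx":0,"wy":0,"wz":0,"jaw":1},
  {"tx":1,"ty":0,"tz":58,"wx":0,"wy":0,"wz":0,"jaw":1},
  {"tx":1,"ty":0,"tz":64,"wx":0,"wy":0,"wz":0,"jaw":1},
  {"tx":1,"ty":0,"tz":67,"wx":0,"wy":0,"wz":0,"jaw":1},
  {"tx":1,"ty":0,"tz":67,"wx":0,"wy":0,"wz":0,"jaw":1},
])

```text
time_s: 7.85
tcp_pos: [423.8, -165.8, 61.7]
eef_rot: [1.0, 0.005, 0.0, 0.0]
contact_force: [0.6, -0.4, -1.6]
opening: 0.519
```

Call:
move_arm([
  {"tx":0,"ty":0,"tz":1.5,"wx":0,"wy":0,"wz":0,"jaw":1},
  {"tx":0,"ty":0,"tz":1.5,"wx":0,"wy":0,"wz":0,"jaw":1},
  {"tx":0,"ty":0,"tz":1.5,"wx":0,"wy":0,"wz":0,"jaw":-1},
  {"tx":0,"ty":0,"tz":1.5,"wx":0,"wy":0,"wz":0,"jaw":-1},
  {"tx":0,"ty":0,"tz":1.5,"wx":0,"wy":0,"wz":0,"jaw":-1},
  {"tx":0,"ty":0,"tz":1.5,"wx":0,"wy":0,"wz":0,"jaw":-1},
  {"tx":0,"ty":0,"tz":1.5,"wx":0,"wy":0,"wz":0,"jaw":-1},
  {"tx":0,"ty":0,"tz":-30,"wx":0,"wy":0,"wz":0,"jaw":-1},
  {"tx":0,"ty":0,"tz":-75,"wx":0,"wy":0,"wz":0,"jaw":-1},
  {"tx":0,"ty":0,"tz":-110,"wx":0,"wy":0,"wz":0,"jaw":-1},
  {"tx":0,"ty":0,"tz":-130,"wx":0,"wy":0,"wz":0,"jaw":-1},
  {"tx":0,"ty":0,"tz":-130,"wx":0,"wy":0,"wz":0,"jaw":-1},
])

```text
time_s: 9.05
tcp_pos: [425.3, -167.1, 194.5]
eef_rot: [1.0, 0.005, 0.003, 0.002]
contact_force: [-0.1, 0.2, -0.8]
opening: 0.999
```

Run:
```python
from h import *
print(plan(637,189,190,0.5), r.get_obs()['tcp_pos'],r.get_obs()['opening'])
```

```text
(array([ 214.9, -354.2,    4.5]), array([ 0.0034, -0.0055,  0.0003])) [ 425.26812397 -167.09001899  194.5159745 ] 0.9991965339361201
```

Call:
move_arm([
  {"tx":215,"ty":-354,"tz":5,"wx":0,"wy":0,"wz":0,"jaw":-1},
  {"tx":215,"ty":-354,"tz":5,"wx":0,"wy":0,"wz":0,"jaw":-1},
  {"tx":215,"ty":-354,"tz":5,"wx":0,"wy":0,"wz":0,"jaw":-1},
  {"tx":215,"ty":-354,"tz":5,"wx":0,"wy":0,"wz":0,"jaw":-1},
  {"tx":215,"ty":-354,"tz":5,"wx":0,"wy":0,"wz":0,"jaw":-1},
  {"tx":215,"ty":-354,"tz":5,"wx":0,"wy":0,"wz":0,"jaw":-1},
  {"tx":215,"ty":-354,"tz":5,"wx":0,"wy":0,"wz":0,"jaw":-1},
  {"tx":215,"ty":-354,"tz":5,"wx":0,"wy":0,"wz":0,"jaw":-1},
  {"tx":215,"ty":-354,"tz":5,"wx":0,"wy":0,"wz":0,"jaw":-1},
  {"tx":215,"ty":-354,"tz":5,"wx":0,"wy":0,"wz":0,"jaw":-1},
  {"tx":215,"ty":-354,"tz":5,"wx":0,"wy":0,"wz":0,"jaw":-1},
])

```text
time_s: 10.15
tcp_pos: [633.6, 188.9, 185.1]
eef_rot: [1.0, 0.005, -0.002, 0.001]
contact_force: [0.3, 0.6, -0.3]
opening: 0.999
```

Run:
```python
from h import *
im,mt=snap('wrist','w3.png')
for d in models.place_of('wrist','candle_dead2')[:3]: print(d['confidence'],d['centre'],ray('wrist',d['centre'],24,mt).round(1))
print(plan(637,189,78,0.5), r.get_obs()['tcp_pos'],r.get_obs()['opening'])
```

```text
(array([  3.4,  -0.9, 108. ]), array([ 0.001 ,  0.0019, -0.001 ])) [633.83820933 188.15975394 185.99494708] 0.9994631162603188
```

Call:
move_arm([
  {"tx":3.5,"ty":-1,"tz":0,"wx":0,"wy":0,"wz":0,"jaw":-1},
  {"tx":3.5,"ty":-1,"tz":30,"wx":0,"wy":0,"wz":0,"jaw":-1},
  {"tx":3.5,"ty":-1,"tz":65,"wx":0,"wy":0,"wz":0,"jaw":-1},
  {"tx":3.5,"ty":-1,"tz":95,"wx":0,"wy":0,"wz":0,"jaw":-1},
  {"tx":3.5,"ty":-1,"tz":107,"wx":0,"wy":0,"wz":0,"jaw":-1},
  {"tx":3.5,"ty":-1,"tz":107,"wx":0,"wy":0,"wz":0,"jaw":-1},
  {"tx":3.5,"ty":-1,"tz":107,"wx":0,"wy":0,"wz":0,"jaw":1},
  {"tx":3.5,"ty":-1,"tz":107,"wx":0,"wy":0,"wz":0,"jaw":1},
  {"tx":3.5,"ty":-1,"tz":107,"wx":0,"wy":0,"wz":0,"jaw":1},
  {"tx":3.5,"ty":-1,"tz":107,"wx":0,"wy":0,"wz":0,"jaw":1},
  {"tx":3.5,"ty":-1,"tz":107,"wx":0,"wy":0,"wz":0,"jaw":1},
  {"tx":3.5,"ty":-1,"tz":107,"wx":0,"wy":0,"wz":0,"jaw":1},
])

```text
time_s: 11.45
tcp_pos: [636.9, 191.0, 79.7]
eef_rot: [1.0, 0.005, -0.002, 0.0]
contact_force: [-4.0, 0.2, 5.5]
opening: 0.523
```

Run:
```python
from h import *
print(plan(638,-31,79,0.5), r.get_obs()['tcp_pos'],r.get_obs()['opening'])
```

```text
(array([ -0.9, 222. ,   0.8]), array([0.0003, 0.0031, 0.0003])) [636.8793313  190.95232509  79.70210905] 0.5227057873626946
```

Call:
move_arm([
  {"tx":-1,"ty":5,"tz":0,"wx":0,"wy":0,"wz":0,"jaw":1},
  {"tx":-1,"ty":20,"tz":0,"wx":0,"wy":0,"wz":0,"jaw":1},
  {"tx":-1,"ty":40,"tz":0,"wx":0,"wy":0,"wz":0,"jaw":1},
  {"tx":-1,"ty":62,"tz":0,"wx":0,"wy":0,"wz":0,"jaw":1},
  {"tx":-1,"ty":86,"tz":0,"wx":0,"wy":0,"wz":0,"jaw":1},
  {"tx":-1,"ty":110,"tz":0,"wx":0,"wy":0,"wz":0,"jaw":1},
  {"tx":-1,"ty":134,"tz":0,"wx":0,"wy":0,"wz":0,"jaw":1},
  {"tx":-1,"ty":158,"tz":0,"wx":0,"wy":0,"wz":0,"jaw":1},
  {"tx":-1,"ty":182,"tz":0,"wx":0,"wy":0,"wz":0,"jaw":1},
  {"tx":-1,"ty":206,"tz":0,"wx":0,"wy":0,"wz":0,"jaw":1},
  {"tx":-1,"ty":222,"tz":0,"wx":0,"wy":0,"wz":0,"jaw":1},
  {"tx":-1,"ty":222,"tz":0,"wx":0,"wy":0,"wz":0,"jaw":1},
])

```text
time_s: 12.65
tcp_pos: [640.0, -33.4, 79.4]
eef_rot: [1.0, 0.003, 0.0, 0.0]
contact_force: [0.1, 0.3, -1.8]
opening: 0.517
```

Run:
```python
from h import *
im,mt=snap('wrist','w4.png'); o=r.get_obs()
print(plan(427,-92,128,0.5), o['tcp_pos'],o['opening'],o['contact_force'])
```

```text
(array([-213.1,   58.6,  -48.6]), array([-0.0001, -0.0002, -0.0017])) [639.74077346 -31.92756601  79.41551303] 0.518569340560909 [-0.28756552 -0.26499427 -2.47596378]
```

View pics/w4.png

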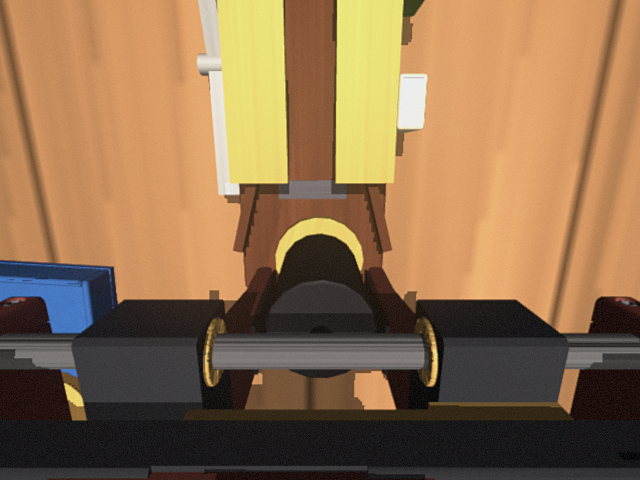

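The candle is on the apron with its foot clear of the lips, about (319,240). The slot centre is near column 311, so the centre line lies at a slightly smaller x. Carrying this one to the tray.

Call:
move_arm([
  {"tx":0,"ty":0,"tz":-20,"wx":0,"wy":0,"wz":0,"jaw":1},
  {"tx":0,"ty":0,"tz":-50,"wx":0,"wy":0,"wz":0,"jaw":1},
  {"tx":-15,"ty":4,"tz":-60,"wx":0,"wy":0,"wz":0,"jaw":1},
  {"tx":-43,"ty":12,"tz":-60,"wx":0,"wy":0,"wz":0,"jaw":1},
  {"tx":-75,"ty":21,"tz":-60,"wx":0,"wy":0,"wz":0,"jaw":1},
  {"tx":-107,"ty":29,"tz":-60,"wx":0,"wy":0,"wz":0,"jaw":1},
  {"tx":-139,"ty":38,"tz":-60,"wx":0,"wy":0,"wz":0,"jaw":1},
  {"tx":-171,"ty":47,"tz":-60,"wx":0,"wy":0,"wz":0,"jaw":1},
  {"tx":-198,"ty":55,"tz":-60,"wx":0,"wy":0,"wz":0,"jaw":1},
  {"tx":-213,"ty":59,"tz":-50,"wx":0,"wy":0,"wz":0,"jaw":1},
  {"tx":-213,"ty":59,"tz":-50,"wx":0,"wy":0,"wz":0,"jaw":1},
  {"tx":-213,"ty":59,"tz":-50,"wx":0,"wy":0,"wz":0,"jaw":1},
])

```text
time_s: 13.9
tcp_pos: [426.9, -91.5, 129.7]
eef_rot: [1.0, 0.004, 0.0, -0.0]
contact_force: [0.5, 0.2, -2.5]
opening: 0.522
```

Run:
```python
from h import *
print(plan(427,-92,60.5,0.5), r.get_obs()['tcp_pos'],r.get_obs()['opening'])
```

```text
(array([ 0.1,  0.5, 69.2]), array([-0.0001, -0.0002, -0.0001])) [426.88429768 -91.51234645 129.6744384 ] 0.5219275431946334
```

Call:
move_arm([
  {"tx":0,"ty":0,"tz":25,"wx":0,"wy":0,"wz":0,"jaw":1},
  {"tx":0,"ty":0,"tz":45,"wx":0,"wy":0,"wz":0,"jaw":1},
  {"tx":0,"ty":0,"tz":58,"wx":0,"wy":0,"wz":0,"jaw":1},
  {"tx":0,"ty":0,"tz":64,"wx":0,"wy":0,"wz":0,"jaw":1},
  {"tx":0,"ty":0,"tz":68,"wx":0,"wy":0,"wz":0,"jaw":1},
  {"tx":0,"ty":0,"tz":68.5,"wx":0,"wy":0,"wz":0,"jaw":1},
  {"tx":0,"ty":0,"tz":68.5,"wx":0,"wy":0,"wz":0,"jaw":1},
])

```text
time_s: 14.6
tcp_pos: [427.8, -92.0, 61.6]
eef_rot: [1.0, 0.005, 0.0, 0.0]
contact_force: [0.9, 0.3, -2.6]
opening: 0.522
```

Call:
move_arm([
  {"tx":0,"ty":0,"tz":1,"wx":0,"wy":0,"wz":0,"jaw":1},
  {"tx":0,"ty":0,"tz":2,"wx":0,"wy":0,"wz":0,"jaw":1},
  {"tx":0,"ty":0,"tz":2,"wx":0,"wy":0,"wz":0,"jaw":1},
])

```text
time_s: 14.9
tcp_pos: [427.4, -92.0, 60.0]
eef_rot: [1.0, 0.004, 0.0, 0.0]
contact_force: [-0.9, 1.8, 6.8]
opening: 0.521
```

Resting on the floor. Release and rise.

Call:
move_arm([
  {"tx":0,"ty":0,"tz":-0.5,"wx":0,"wy":0,"wz":0,"jaw":-1},
  {"tx":0,"ty":0,"tz":-0.5,"wx":0,"wy":0,"wz":0,"jaw":-1},
  {"tx":0,"ty":0,"tz":-0.5,"wx":0,"wy":0,"wz":0,"jaw":-1},
  {"tx":0,"ty":0,"tz":-0.5,"wx":0,"wy":0,"wz":0,"jaw":-1},
  {"tx":0,"ty":0,"tz":-0.5,"wx":0,"wy":0,"wz":0,"jaw":-1},
  {"tx":0,"ty":0,"tz":-30,"wx":0,"wy":0,"wz":0,"jaw":-1},
  {"tx":0,"ty":0,"tz":-75,"wx":0,"wy":0,"wz":0,"jaw":-1},
  {"tx":0,"ty":0,"tz":-115,"wx":0,"wy":0,"wz":0,"jaw":-1},
  {"tx":0,"ty":0,"tz":-140,"wx":0,"wy":0,"wz":0,"jaw":-1},
  {"tx":0,"ty":0,"tz":-150,"wx":0,"wy":0,"wz":0,"jaw":-1},
  {"tx":0,"ty":0,"tz":-150,"wx":0,"wy":0,"wz":0,"jaw":-1},
])

```text
time_s: 16.0
tcp_pos: [427.8, -92.2, 210.0]
eef_rot: [1.0, 0.005, 0.001, 0.001]
contact_force: [0.4, 0.2, -0.1]
opening: 1.002
```

```bash
cat >> h.py <<'E'
def loc(c,names):
    im,mt=snap(c)
    for n,z in names.items():
        for d in models.place_of(c,n)[:2]: print(c,n,round(d['confidence'],2),np.round(d['centre']),ray(c,d['centre'],z,mt)[:2].round(1))
    return im,mt
E
python3 - <<'E'
from h import *
im,mt=loc('top',dict(candle_red=0,candle_ivory=0,candle_green=0,candle_dead1=5))
im2,mt=loc('scene',dict(candle_red=0,candle_ivory=0,candle_dead1=5))
cv2.imwrite('pics/c.png',np.vstack([cv2.resize(im[130:330,180:580],(600,300)),cv2.resize(im2[170:420,80:480],(480,300)) if 0 else cv2.resize(im2[190:390,80:480],(600,300))])[:,:,::-1])
print(plan(552,-402,200,0.5),r.get_obs()['qpos'].round(2))
E
```

```text
top candle_red 0.95 [499. 218.] [ 557.4 -412.2]
top candle_ivory 0.96 [435. 218.] [ 556.7 -264.1]
top candle_green 0.57 [215. 186.] [631.9 246.8]
top candle_green 0.19 [497. 220.] [ 552.7 -407.8]
top candle_dead1 0.29 [232. 162.] [688. 207.]
scene candle_red 0.92 [138. 373.] [ 556.  -411.2]
scene candle_red 0.19 [426. 248.] [609.9 276.3]
scene candle_ivory 0.64 [216. 330.] [ 545.4 -253.4]
scene candle_dead1 0.87 [253. 269.] [426.9 -95.6]
scene candle_dead1 0.57 [222. 279.] [ 415.7 -165.3]
(array([122.5, 311.3,   8.1]), array([-0.0005,  0.0015,  0.0003])) [-0.37  0.14  1.86 -0.    1.14 -0.38]
```

View pics/c.png

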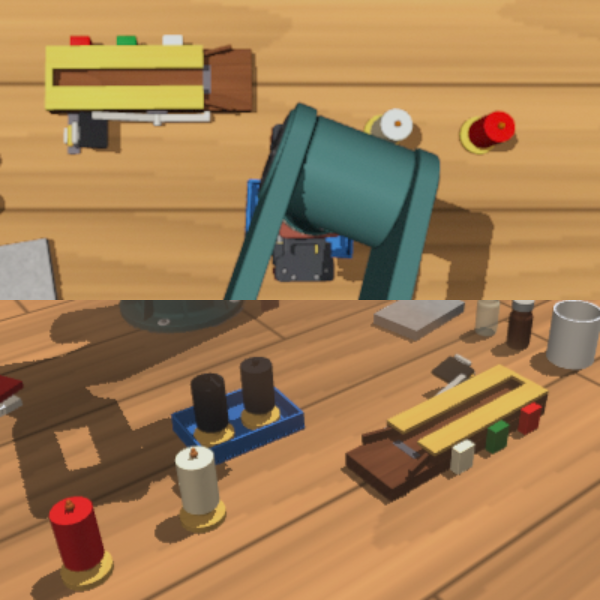

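Both dead candles stand in the tray, and red and ivory are where they were. Now over the red one.

Call:
move_arm([
  {"tx":124,"ty":332,"tz":8,"wx":0,"wy":0,"wz":0,"jaw":-1},
  {"tx":124,"ty":332,"tz":8,"wx":0,"wy":0,"wz":0,"jaw":-1},
  {"tx":124,"ty":332,"tz":8,"wx":0,"wy":0,"wz":0,"jaw":-1},
  {"tx":124,"ty":332,"tz":8,"wx":0,"wy":0,"wz":0,"jaw":-1},
  {"tx":124,"ty":332,"tz":8,"wx":0,"wy":0,"wz":0,"jaw":-1},
  {"tx":124,"ty":332,"tz":8,"wx":0,"wy":0,"wz":0,"jaw":-1},
  {"tx":124,"ty":332,"tz":8,"wx":0,"wy":0,"wz":0,"jaw":-1},
  {"tx":124,"ty":332,"tz":8,"wx":0,"wy":0,"wz":0,"jaw":-1},
  {"tx":124,"ty":332,"tz":8,"wx":0,"wy":0,"wz":0,"jaw":-1},
  {"tx":124,"ty":332,"tz":8,"wx":0,"wy":0,"wz":0,"jaw":-1},
])

```text
time_s: 17.45
tcp_pos: [553.4, -421.4, 200.5]
eef_rot: [1.0, 0.005, -0.001, -0.001]
contact_force: [-0.8, -0.1, -0.3]
opening: 0.999
```

```bash
cat >> h.py <<'E'
def topc(c,im,mt,lo,hi,z):
    hsv=cv2.cvtColor(np.ascontiguousarray(im),cv2.COLOR_RGB2HSV); m=cv2.inRange(hsv,lo,hi)
    n,l,s,ce=cv2.connectedComponentsWithStats(m); 
    for i in np.argsort(-s[1:,4])[:3]+1: print('blob',s[i],ce[i].round(1),ray(c,ce[i],z,mt)[:2].round(1))
E
python3 - <<'E'
from h import *
im,mt=loc('wrist',dict(candle_red=0,candle_ivory=0)); cv2.imwrite('pics/w5.png',im[:,:,::-1])
topc('wrist',im,mt,(0,170,170),(6,255,255),96)
topc('wrist',im,mt,(22,110,120),(35,255,255),10)
w4=cv2.imread('pics/w4.png')
print(r.get_obs()['tcp_pos'])
E
```

```text
wrist candle_red 0.93 [317. 201.] [ 550.8 -404.5]
wrist candle_ivory 0.58 [321.  51.] [ 553.9 -256.8]
blob [ 291  192   55   55 2183] [317.8 219. ] [ 552.4 -405.3]
blob [292 177  53  32 418] [319.  187.2] [ 552.9 -388.7]
blob [344  40   9  31 139] [348.3  55.6] [ 579.9 -263.1]
blob [293  38   6  27 105] [295.3  50.7] [ 529.1 -259.2]
[ 553.77768627 -421.11177355  201.47436835]
```

View pics/w5.png

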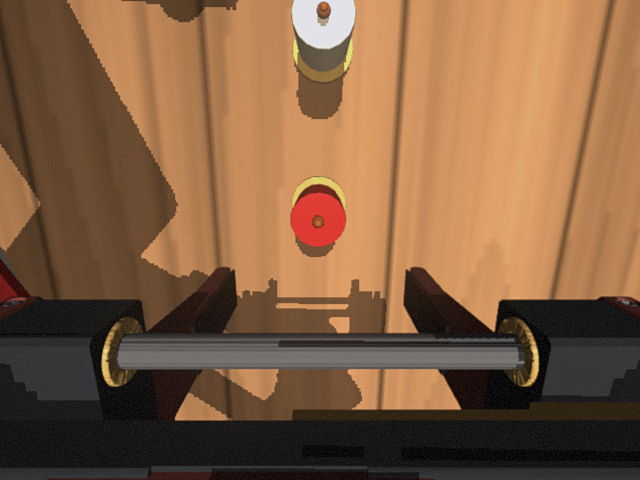

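Red's top is centred at (318,219), which gives (552,-405). Descend and grip.

Call:
move_arm([
  {"tx":-1.5,"ty":-15.5,"tz":10,"wx":0,"wy":0,"wz":0,"jaw":-1},
  {"tx":-1.5,"ty":-15.5,"tz":45,"wx":0,"wy":0,"wz":0,"jaw":-1},
  {"tx":-1.5,"ty":-15.5,"tz":85,"wx":0,"wy":0,"wz":0,"jaw":-1},
  {"tx":-1.5,"ty":-15.5,"tz":120,"wx":0,"wy":0,"wz":0,"jaw":-1},
  {"tx":-1.5,"ty":-15.5,"tz":140,"wx":0,"wy":0,"wz":0,"jaw":-1},
  {"tx":-1.5,"ty":-15.5,"tz":146,"wx":0,"wy":0,"wz":0,"jaw":-1},
  {"tx":-1.5,"ty":-15.5,"tz":146,"wx":0,"wy":0,"wz":0,"jaw":1},
  {"tx":-1.5,"ty":-15.5,"tz":146,"wx":0,"wy":0,"wz":0,"jaw":1},
  {"tx":-1.5,"ty":-15.5,"tz":146,"wx":0,"wy":0,"wz":0,"jaw":1},
  {"tx":-1.5,"ty":-15.5,"tz":146,"wx":0,"wy":0,"wz":0,"jaw":1},
  {"tx":-1.5,"ty":-15.5,"tz":146,"wx":0,"wy":0,"wz":0,"jaw":1},
  {"tx":-1.5,"ty":-15.5,"tz":146,"wx":0,"wy":0,"wz":0,"jaw":1},
], squeeze=30)

```text
time_s: 18.8
tcp_pos: [552.5, -407.6, 55.8]
eef_rot: [1.0, 0.004, 0.0, 0.0]
contact_force: [-1.4, 0.0, 2.6]
opening: 0.52
```

Run:
```python
from h import *
o=r.get_obs(); print(o['tcp_pos'],o['opening'],o['contact_force'],plan(636.5,-36,150,0.5))
# mouth slot centre from w4 picture, pose then
W=np.eye(4); W[:3,:3]=R.from_quat([1,.003,0,0]).as_matrix(); W[:3,3]=[639.74,-31.93,79.4]
m=camera_model('wrist'); mt=(m,W@np.array(m['T_tool_cam']))
for p,z in [((286.5,182),44),((336,182),44),((230,182),44),((393,182),44),((285,5),44),((334,5),44),((412,89),40),((319,240),34)]: print(p,ray('wrist',p,z,mt).round(1))
```

```text
[ 552.54504793 -407.59226036   55.76506263] 0.5196515570333017 [-1.41009704  0.00413574  2.57312312] (array([  87.3, -370.8,  -94.5]), array([ 0.0007, -0.0004,  0.0003]))
(286.5, 182) [620.8  20.2  44. ]
(336, 182) [649.9  20.4  44. ]
(230, 182) [587.5  20.   44. ]
(393, 182) [683.5  20.6  44. ]
(285, 5) [621.8 111.2  44. ]
(334, 5) [647.2 111.4  44. ]
(412, 89) [691.8  72.   40. ]
(319, 240) [640.1 -17.8  34. ]
```

Call:
move_arm([
  {"tx":0,"ty":0,"tz":-20,"wx":0,"wy":0,"wz":0,"jaw":1},
  {"tx":0,"ty":0,"tz":-50,"wx":0,"wy":0,"wz":0,"jaw":1},
  {"tx":3,"ty":0,"tz":-85,"wx":0,"wy":0,"wz":0,"jaw":1},
  {"tx":8,"ty":-10,"tz":-120,"wx":0,"wy":0,"wz":0,"jaw":1},
  {"tx":20,"ty":-40,"tz":-135,"wx":0,"wy":0,"wz":0,"jaw":1},
  {"tx":30,"ty":-80,"tz":-135,"wx":0,"wy":0,"wz":0,"jaw":1},
  {"tx":40,"ty":-120,"tz":-135,"wx":0,"wy":0,"wz":0,"jaw":1},
  {"tx":50,"ty":-160,"tz":-135,"wx":0,"wy":0,"wz":0,"jaw":1},
  {"tx":60,"ty":-205,"tz":-135,"wx":0,"wy":0,"wz":0,"jaw":1},
  {"tx":68,"ty":-250,"tz":-135,"wx":0,"wy":0,"wz":0,"jaw":1},
  {"tx":76,"ty":-295,"tz":-125,"wx":0,"wy":0,"wz":0,"jaw":1},
  {"tx":84,"ty":-335,"tz":-110,"wx":0,"wy":0,"wz":0,"jaw":1},
])

```text
time_s: 20.0
tcp_pos: [634.0, -69.5, 165.7]
eef_rot: [1.0, 0.005, 0.001, 0.0]
contact_force: [0.1, -0.5, -1.9]
opening: 0.522
```

Run:
```python
from h import *
o=r.get_obs(); print(o['tcp_pos'],o['opening'],o['contact_force'],plan(635.7,-33,81.5,0.5))
```

```text
[633.97803687 -69.45990321 165.69487401] 0.5224089123009337 [ 0.09314253 -0.48228901 -1.90846142] (array([  1.9, -36.5,  84.2]), array([ 0.0002, -0.0017,  0.0006]))
```

Call:
move_arm([
  {"tx":2,"ty":-36,"tz":0,"wx":0,"wy":0,"wz":0,"jaw":1},
  {"tx":2,"ty":-36,"tz":20,"wx":0,"wy":0,"wz":0,"jaw":1},
  {"tx":2,"ty":-36,"tz":50,"wx":0,"wy":0,"wz":0,"jaw":1},
  {"tx":2,"ty":-36,"tz":70,"wx":0,"wy":0,"wz":0,"jaw":1},
  {"tx":2,"ty":-36,"tz":80,"wx":0,"wy":0,"wz":0,"jaw":1},
  {"tx":2,"ty":-36,"tz":83,"wx":0,"wy":0,"wz":0,"jaw":1},
  {"tx":2,"ty":-36,"tz":83,"wx":0,"wy":0,"wz":0,"jaw":1},
  {"tx":2,"ty":-36,"tz":83,"wx":0,"wy":0,"wz":0,"jaw":1},
])

```text
time_s: 20.8
tcp_pos: [636.0, -35.9, 83.2]
eef_rot: [1.0, 0.004, 0.001, 0.0]
contact_force: [-0.8, 0.6, -2.1]
opening: 0.521
```

Run:
```python
from h import *
im,mt=snap('wrist','w6.png')
o=r.get_obs(); print(o['tcp_pos'],o['opening'],o['contact_force'],o['eef_rot'].round(4))
```

```text
[636.0418111  -35.85804891  83.35736584] 0.5193232214031537 [ 0.31676234 -0.2306812  -2.0003013 ] [1.0e+00 4.4e-03 1.0e-03 2.0e-04]
```

View pics/w6.png

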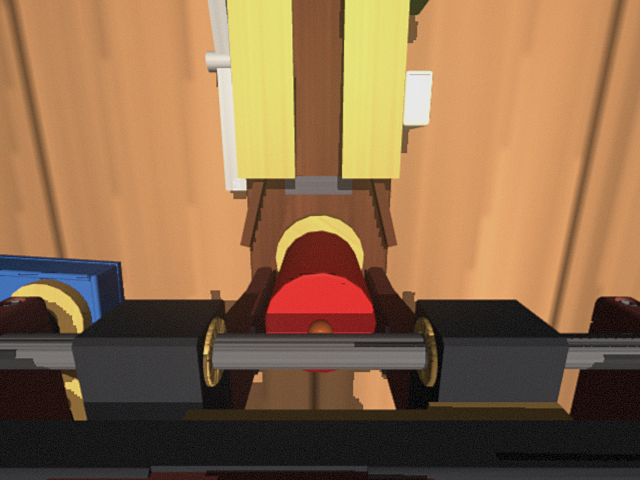

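Foot centre (319,~240) and slot centre (318,178) line up. Lower and start sliding in.

Call:
move_arm([
  {"tx":0,"ty":0,"tz":2.5,"wx":0,"wy":0,"wz":0,"jaw":1},
  {"tx":0,"ty":-8,"tz":2.5,"wx":0,"wy":0,"wz":0,"jaw":1},
  {"tx":0,"ty":-16,"tz":2.5,"wx":0,"wy":0,"wz":0,"jaw":1},
  {"tx":0,"ty":-24,"tz":2.5,"wx":0,"wy":0,"wz":0,"jaw":1},
  {"tx":0,"ty":-32,"tz":2.5,"wx":0,"wy":0,"wz":0,"jaw":1},
  {"tx":0,"ty":-40,"tz":2.5,"wx":0,"wy":0,"wz":0,"jaw":1},
  {"tx":0,"ty":-48,"tz":2.5,"wx":0,"wy":0,"wz":0,"jaw":1},
  {"tx":0,"ty":-56,"tz":2.5,"wx":0,"wy":0,"wz":0,"jaw":1},
  {"tx":0,"ty":-64,"tz":2.5,"wx":0,"wy":0,"wz":0,"jaw":1},
  {"tx":0,"ty":-72,"tz":2.5,"wx":0,"wy":0,"wz":0,"jaw":1},
  {"tx":0,"ty":-80,"tz":2.5,"wx":0,"wy":0,"wz":0,"jaw":1},
])

```text
time_s: 21.95
tcp_pos: [634.6, 45.0, 79.8]
eef_rot: [1.0, 0.005, 0.0, 0.0]
contact_force: [0.2, -0.9, 0.9]
opening: 0.515
```

Call:
move_arm([
  {"tx":0,"ty":-10,"tz":-0.5,"wx":0,"wy":0,"wz":0,"jaw":1},
  {"tx":0,"ty":-24,"tz":-0.5,"wx":0,"wy":0,"wz":0,"jaw":1},
  {"tx":0,"ty":-38,"tz":-0.5,"wx":0,"wy":0,"wz":0,"jaw":1},
  {"tx":0,"ty":-52,"tz":-0.5,"wx":0,"wy":0,"wz":0,"jaw":1},
  {"tx":0,"ty":-66,"tz":-0.5,"wx":0,"wy":0,"wz":0,"jaw":1},
  {"tx":0,"ty":-80,"tz":-0.5,"wx":0,"wy":0,"wz":0,"jaw":1},
  {"tx":0,"ty":-94,"tz":-0.5,"wx":0,"wy":0,"wz":0,"jaw":1},
  {"tx":0,"ty":-108,"tz":-0.5,"wx":0,"wy":0,"wz":0,"jaw":1},
  {"tx":0,"ty":-122,"tz":-0.5,"wx":0,"wy":0,"wz":0,"jaw":1},
  {"tx":0,"ty":-136,"tz":-0.5,"wx":0,"wy":0,"wz":0,"jaw":1},
  {"tx":0,"ty":-147,"tz":-0.5,"wx":0,"wy":0,"wz":0,"jaw":1},
  {"tx":0,"ty":-150,"tz":-0.5,"wx":0,"wy":0,"wz":0,"jaw":1},
])

```text
time_s: 23.15
tcp_pos: [633.0, 195.9, 80.1]
eef_rot: [1.0, 0.005, 0.0, -0.0]
contact_force: [-0.2, -0.3, -1.7]
opening: 0.523
```

Run:
```python
from h import *
im,mt=loc('wrist',dict(candle_red=24,tab_red=0)); im2,mt2=loc('scene',dict(candle_red=24,tab_red=0))
o=r.get_obs(); print(o['tcp_pos'],o['opening'],o['contact_force'],o['eef_rot'].round(4))
cv2.imwrite('pics/d.png',np.vstack([cv2.resize(im,(400,300)),cv2.resize(im2[200:320,330:490],(400,300))])[:,:,::-1])
```

```text
wrist candle_red 0.95 [320. 256.] [634.2 195.6]
wrist candle_red 0.22 [179. 292.] [534.7 168.3]
wrist tab_red 0.64 [393. 237.] [689.1 203.8]
scene candle_red 0.91 [411. 254.] [626.8 201.7]
scene candle_red 0.36 [336. 299.] [639.  -33.3]
scene tab_red 0.72 [430. 280.] [699. 187.]
scene tab_red 0.41 [459. 225.] [590.9 424.5]
[633.05804148 193.79151336  80.11427482] 0.5201397658182483 [-0.32752638 -0.55698325 -2.04978751] [ 1.0e+00  4.2e-03 -1.0e-04  2.0e-04]
```

View pics/d.png

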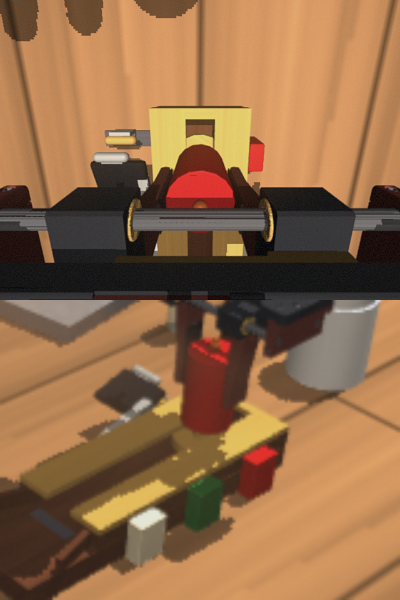

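Call:
move_arm([
  {"tx":0,"ty":-4,"tz":0,"wx":0,"wy":0,"wz":0,"jaw":1},
  {"tx":0,"ty":-8,"tz":0,"wx":0,"wy":0,"wz":0,"jaw":1},
  {"tx":0,"ty":-11,"tz":0,"wx":0,"wy":0,"wz":0,"jaw":1},
  {"tx":0,"ty":-12,"tz":0,"wx":0,"wy":0,"wz":0,"jaw":1},
  {"tx":0,"ty":-13,"tz":0,"wx":0,"wy":0,"wz":0,"jaw":1},
  {"tx":0,"ty":-13,"tz":0,"wx":0,"wy":0,"wz":0,"jaw":1},
])

```text
time_s: 24.05
tcp_pos: [632.9, 207.6, 80.2]
eef_rot: [1.0, 0.005, 0.0, 0.0]
contact_force: [0.2, 0.1, -2.6]
opening: 0.52
```

Call:
move_arm([
  {"tx":0,"ty":-1,"tz":0,"wx":0,"wy":0,"wz":0,"jaw":1},
  {"tx":0,"ty":-2,"tz":0,"wx":0,"wy":0,"wz":0,"jaw":1},
  {"tx":0,"ty":-2,"tz":0,"wx":0,"wy":0,"wz":0,"jaw":1},
])

```text
time_s: 24.35
tcp_pos: [632.9, 209.5, 80.1]
eef_rot: [1.0, 0.005, -0.0, 0.0]
contact_force: [0.2, -0.6, -1.2]
opening: 0.519
```

Call:
move_arm([
  {"tx":0,"ty":-1,"tz":0,"wx":0,"wy":0,"wz":0,"jaw":1},
  {"tx":0,"ty":-2,"tz":0,"wx":0,"wy":0,"wz":0,"jaw":1},
  {"tx":0,"ty":-2,"tz":0,"wx":0,"wy":0,"wz":0,"jaw":1},
])

```text
time_s: 24.65
tcp_pos: [632.9, 211.6, 80.1]
eef_rot: [1.0, 0.005, -0.0, 0.0]
contact_force: [-0.9, -0.1, -2.6]
opening: 0.516
```

Call:
move_arm([
  {"tx":0,"ty":-1,"tz":0,"wx":0,"wy":0,"wz":0,"jaw":1},
  {"tx":0,"ty":-2,"tz":0,"wx":0,"wy":0,"wz":0,"jaw":1},
  {"tx":0,"ty":-2,"tz":0,"wx":0,"wy":0,"wz":0,"jaw":1},
])

```text
time_s: 24.95
tcp_pos: [632.9, 212.9, 80.1]
eef_rot: [1.0, 0.005, -0.0, 0.001]
contact_force: [-0.6, -2.1, -0.7]
opening: 0.518
```

Call:
move_arm([
  {"tx":0,"ty":-1,"tz":0,"wx":0,"wy":0,"wz":0,"jaw":1},
  {"tx":0,"ty":-1,"tz":0,"wx":0,"wy":0,"wz":0,"jaw":1},
])

```text
time_s: 25.15
tcp_pos: [632.8, 213.3, 80.1]
eef_rot: [1.0, 0.005, -0.0, 0.001]
contact_force: [0.1, -4.8, -1.2]
opening: 0.521
```

Contact with the closed end came at TCP y≈212.8. That puts the mouth at about 16.8 and agrees with the tab readings. Back off 11 mm to 201.8, then set down.

Call:
move_arm([
  {"tx":0,"ty":6,"tz":0,"wx":0,"wy":0,"wz":0,"jaw":1},
  {"tx":0,"ty":11.5,"tz":0,"wx":0,"wy":0,"wz":0,"jaw":1},
  {"tx":0,"ty":11.5,"tz":0.8,"wx":0,"wy":0,"wz":0,"jaw":1},
  {"tx":0,"ty":11.5,"tz":0.8,"wx":0,"wy":0,"wz":0,"jaw":1},
])

```text
time_s: 25.55
tcp_pos: [633.4, 202.9, 79.8]
eef_rot: [1.0, 0.004, 0.0, -0.0]
contact_force: [-0.1, -0.4, 1.5]
opening: 0.523
```

Call:
move_arm([
  {"tx":0,"ty":1,"tz":0,"wx":0,"wy":0,"wz":0,"jaw":1},
  {"tx":0,"ty":1,"tz":0,"wx":0,"wy":0,"wz":0,"jaw":-1},
  {"tx":0,"ty":1,"tz":0,"wx":0,"wy":0,"wz":0,"jaw":-1},
  {"tx":0,"ty":1,"tz":0,"wx":0,"wy":0,"wz":0,"jaw":-1},
  {"tx":0,"ty":1,"tz":0,"wx":0,"wy":0,"wz":0,"jaw":-1},
  {"tx":0,"ty":1,"tz":0,"wx":0,"wy":0,"wz":0,"jaw":-1},
  {"tx":0,"ty":1,"tz":-20,"wx":0,"wy":0,"wz":0,"jaw":-1},
  {"tx":0,"ty":1,"tz":-60,"wx":0,"wy":0,"wz":0,"jaw":-1},
  {"tx":0,"ty":1,"tz":-100,"wx":0,"wy":0,"wz":0,"jaw":-1},
  {"tx":0,"ty":1,"tz":-125,"wx":0,"wy":0,"wz":0,"jaw":-1},
  {"tx":0,"ty":1,"tz":-125,"wx":0,"wy":0,"wz":0,"jaw":-1},
  {"tx":0,"ty":1,"tz":-125,"wx":0,"wy":0,"wz":0,"jaw":-1},
])

```text
time_s: 26.75
tcp_pos: [633.0, 201.9, 204.4]
eef_rot: [1.0, 0.005, 0.0, -0.0]
contact_force: [-0.8, 0.7, 0.8]
opening: 1.002
```

Run:
```python
from h import *
im,mt=loc('wrist',dict(candle_red=24,tab_red=0)); topc('wrist',im,mt,(0,170,170),(6,255,255),120)
im2,mt2=loc('top',dict(candle_ivory=0))
o=r.get_obs(); print(o['tcp_pos'],plan(556,-280,200,.5))
```

```text
wrist candle_red 0.78 [323. 220.] [637.  201.6]
wrist candle_red 0.36 [131.  43.] [458.1 365.7]
wrist tab_red 0.98 [372. 216.] [693.  201.8]
wrist tab_red 0.65 [131.  41.] [446.2 374.7]
blob [ 292  214   58   56 2372] [320.  240.9] [634.2 204.8]
blob [369 207  16  29 418] [376.8 220.8] [677. 221.]
top candle_ivory 0.91 [434. 220.] [ 554.2 -261.9]
[631.97248109 201.70349223 202.49989592] (array([-80.3, 481. ,   3.1]), array([0.0007, 0.0031, 0.0003]))
```

Call:
move_arm([
  {"tx":-80,"ty":479,"tz":0,"wx":0,"wy":0,"wz":0,"jaw":-1},
  {"tx":-80,"ty":479,"tz":0,"wx":0,"wy":0,"wz":0,"jaw":-1},
  {"tx":-80,"ty":479,"tz":0,"wx":0,"wy":0,"wz":0,"jaw":-1},
  {"tx":-80,"ty":479,"tz":0,"wx":0,"wy":0,"wz":0,"jaw":-1},
  {"tx":-80,"ty":479,"tz":0,"wx":0,"wy":0,"wz":0,"jaw":-1},
  {"tx":-80,"ty":479,"tz":0,"wx":0,"wy":0,"wz":0,"jaw":-1},
  {"tx":-80,"ty":479,"tz":0,"wx":0,"wy":0,"wz":0,"jaw":-1},
  {"tx":-80,"ty":479,"tz":0,"wx":0,"wy":0,"wz":0,"jaw":-1},
  {"tx":-80,"ty":479,"tz":0,"wx":0,"wy":0,"wz":0,"jaw":-1},
  {"tx":-80,"ty":479,"tz":0,"wx":0,"wy":0,"wz":0,"jaw":-1},
  {"tx":-80,"ty":479,"tz":0,"wx":0,"wy":0,"wz":0,"jaw":-1},
  {"tx":-80,"ty":479,"tz":0,"wx":0,"wy":0,"wz":0,"jaw":-1},
])

```text
time_s: 28.2
tcp_pos: [556.6, -278.1, 203.3]
eef_rot: [1.0, 0.003, -0.001, -0.001]
contact_force: [-0.2, 0.6, 0.6]
opening: 1.003
```

Run:
```python
from h import *
im,mt=loc('wrist',dict(candle_ivory=0)); topc('wrist',im,mt,(0,0,190),(180,45,255),96)
cv2.imwrite('pics/w8.png',im[:,:,::-1])
o=r.get_obs(); print(o['tcp_pos'])
```

```text
wrist candle_ivory 0.65 [317. 198.] [ 554.3 -258.5]
blob [ 290  186   55   54 2152] [317.2 212.3] [ 555.1 -257. ]
[ 557.06794042 -276.47930739  203.74336405]
```

View pics/w8.png

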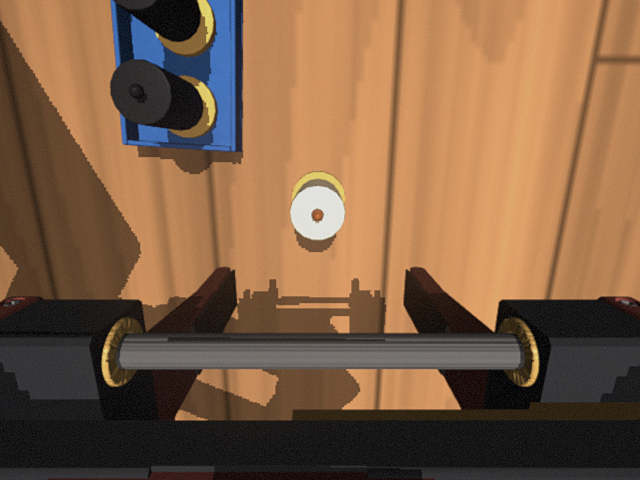

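Ivory's top is at (317,212), which gives (555,-258). Grip.

Call:
move_arm([
  {"tx":-2,"ty":-18,"tz":10,"wx":0,"wy":0,"wz":0,"jaw":-1},
  {"tx":-2,"ty":-18,"tz":45,"wx":0,"wy":0,"wz":0,"jaw":-1},
  {"tx":-2,"ty":-18,"tz":85,"wx":0,"wy":0,"wz":0,"jaw":-1},
  {"tx":-2,"ty":-18,"tz":120,"wx":0,"wy":0,"wz":0,"jaw":-1},
  {"tx":-2,"ty":-18,"tz":140,"wx":0,"wy":0,"wz":0,"jaw":-1},
  {"tx":-2,"ty":-18,"tz":148,"wx":0,"wy":0,"wz":0,"jaw":-1},
  {"tx":-2,"ty":-18,"tz":148,"wx":0,"wy":0,"wz":0,"jaw":1},
  {"tx":-2,"ty":-18,"tz":148,"wx":0,"wy":0,"wz":0,"jaw":1},
  {"tx":-2,"ty":-18,"tz":148,"wx":0,"wy":0,"wz":0,"jaw":1},
  {"tx":-2,"ty":-18,"tz":148,"wx":0,"wy":0,"wz":0,"jaw":1},
  {"tx":-2,"ty":-18,"tz":148,"wx":0,"wy":0,"wz":0,"jaw":1},
  {"tx":-2,"ty":-18,"tz":148,"wx":0,"wy":0,"wz":0,"jaw":1},
])

```text
time_s: 29.5
tcp_pos: [555.2, -260.0, 57.0]
eef_rot: [1.0, 0.004, 0.0, 0.0]
contact_force: [-2.1, 0.3, 3.1]
opening: 0.521
```

Run:
```python
from h import *
o=r.get_obs(); print(o['tcp_pos'],o['opening'],o['contact_force'],plan(635.8,-35,120,0.5))
```

```text
[ 555.22217743 -260.02727427   56.98038535] 0.5206832665145558 [-2.14751156  0.32429608  3.12924008] (array([  82.6, -224.3,  -63.1]), array([ 0.0006, -0.0005,  0.0002]))
```

Call:
move_arm([
  {"tx":0,"ty":0,"tz":-20,"wx":0,"wy":0,"wz":0,"jaw":1},
  {"tx":0,"ty":0,"tz":-50,"wx":0,"wy":0,"wz":0,"jaw":1},
  {"tx":6,"ty":-14,"tz":-63,"wx":0,"wy":0,"wz":0,"jaw":1},
  {"tx":18,"ty":-48,"tz":-63,"wx":0,"wy":0,"wz":0,"jaw":1},
  {"tx":32,"ty":-85,"tz":-63,"wx":0,"wy":0,"wz":0,"jaw":1},
  {"tx":46,"ty":-122,"tz":-63,"wx":0,"wy":0,"wz":0,"jaw":1},
  {"tx":60,"ty":-160,"tz":-63,"wx":0,"wy":0,"wz":0,"jaw":1},
  {"tx":72,"ty":-195,"tz":-63,"wx":0,"wy":0,"wz":0,"jaw":1},
  {"tx":80,"ty":-216,"tz":-63,"wx":0,"wy":0,"wz":0,"jaw":1},
  {"tx":82.5,"ty":-224,"tz":-63,"wx":0,"wy":0,"wz":0,"jaw":1},
  {"tx":82.5,"ty":-224,"tz":-50,"wx":0,"wy":0,"wz":0,"jaw":1},
  {"tx":82.5,"ty":-224,"tz":-40,"wx":0,"wy":0,"wz":0,"jaw":1},
])

```text
time_s: 30.7
tcp_pos: [634.8, -35.5, 95.0]
eef_rot: [1.0, 0.005, -0.001, 0.0]
contact_force: [0.1, -0.4, -2.1]
opening: 0.519
```

Run:
```python
from h import *
o=r.get_obs(); print(o['tcp_pos'],o['opening'],o['contact_force'],plan(635.8,-35,83,0.5))
```

```text
[634.81469875 -35.53910808  95.00061984] 0.519442342645503 [ 0.09867806 -0.40241868 -2.12080372] (array([ 1. , -0.5, 12. ]), array([0.0005, 0.0011, 0.0004]))
```

Call:
move_arm([
  {"tx":1,"ty":0,"tz":9,"wx":0,"wy":0,"wz":0,"jaw":1},
  {"tx":1,"ty":0,"tz":13,"wx":0,"wy":0,"wz":0,"jaw":1},
  {"tx":1,"ty":-8,"tz":13,"wx":0,"wy":0,"wz":0,"jaw":1},
  {"tx":1,"ty":-16,"tz":13,"wx":0,"wy":0,"wz":0,"jaw":1},
  {"tx":1,"ty":-24,"tz":13,"wx":0,"wy":0,"wz":0,"jaw":1},
  {"tx":1,"ty":-34,"tz":13,"wx":0,"wy":0,"wz":0,"jaw":1},
  {"tx":1,"ty":-46,"tz":13,"wx":0,"wy":0,"wz":0,"jaw":1},
  {"tx":1,"ty":-58,"tz":13,"wx":0,"wy":0,"wz":0,"jaw":1},
  {"tx":1,"ty":-70,"tz":13,"wx":0,"wy":0,"wz":0,"jaw":1},
  {"tx":1,"ty":-82,"tz":13,"wx":0,"wy":0,"wz":0,"jaw":1},
  {"tx":1,"ty":-92,"tz":13,"wx":0,"wy":0,"wz":0,"jaw":1},
  {"tx":1,"ty":-96,"tz":13,"wx":0,"wy":0,"wz":0,"jaw":1},
])

```text
time_s: 31.9
tcp_pos: [635.6, 62.3, 83.3]
eef_rot: [1.0, 0.005, -0.0, -0.0]
contact_force: [-0.1, 0.3, -3.0]
opening: 0.52
```

Run:
```python
from h import *
loc('wrist',dict(candle_ivory=24,tab_ivory=0))
o=r.get_obs(); print(o['tcp_pos'],o['opening'],o['contact_force'],plan(635,61.5,81,0.5))
```

```text
wrist candle_ivory 0.63 [316. 254.] [634.2  62.4]
wrist tab_ivory 0.82 [393. 242.] [692.4  65.1]
wrist tab_ivory 0.2 [319. 253.] [636.3  56. ]
[635.74866954  61.10220347  83.33223056] 0.5216728980875736 [ 0.23030278 -0.76605822 -2.5249809 ] (array([-0.7, -0.4,  2.3]), array([0.0003, 0.0001, 0.0009]))
```

Set down and release.

Call:
move_arm([
  {"tx":-0.5,"ty":-0.5,"tz":1.5,"wx":0,"wy":0,"wz":0,"jaw":1},
  {"tx":-0.5,"ty":-0.5,"tz":2.5,"wx":0,"wy":0,"wz":0,"jaw":1},
  {"tx":-0.5,"ty":-0.5,"tz":2.5,"wx":0,"wy":0,"wz":0,"jaw":1},
  {"tx":-0.5,"ty":-0.5,"tz":2.5,"wx":0,"wy":0,"wz":0,"jaw":-1},
  {"tx":-0.5,"ty":-0.5,"tz":2.5,"wx":0,"wy":0,"wz":0,"jaw":-1},
  {"tx":-0.5,"ty":-0.5,"tz":2.5,"wx":0,"wy":0,"wz":0,"jaw":-1},
  {"tx":-0.5,"ty":-0.5,"tz":2.5,"wx":0,"wy":0,"wz":0,"jaw":-1},
  {"tx":-0.5,"ty":-0.5,"tz":2.5,"wx":0,"wy":0,"wz":0,"jaw":-1},
  {"tx":-0.5,"ty":-0.5,"tz":-30,"wx":0,"wy":0,"wz":0,"jaw":-1},
  {"tx":-0.5,"ty":-0.5,"tz":-75,"wx":0,"wy":0,"wz":0,"jaw":-1},
  {"tx":-0.5,"ty":-0.5,"tz":-115,"wx":0,"wy":0,"wz":0,"jaw":-1},
  {"tx":-0.5,"ty":-0.5,"tz":-125,"wx":0,"wy":0,"wz":0,"jaw":-1},
])

```text
time_s: 33.25
tcp_pos: [638.2, 61.5, 213.6]
eef_rot: [1.0, 0.005, 0.004, 0.0]
contact_force: [0.2, 0.1, -0.2]
opening: 1.001
```

Run:
```python
from h import *
im,mt=loc('wrist',dict(candle_ivory=24,tab_ivory=0,candle_red=24,tab_red=0,paddle=47,candle_green=0)); cv2.imwrite('pics/w9.png',im[:,:,::-1])
topc('wrist',im,mt,(0,0,190),(180,45,255),120);topc('wrist',im,mt,(0,170,170),(6,255,255),120)
o=r.get_obs(); print(o['tcp_pos'],o['opening'])
```

```text
wrist candle_ivory 0.55 [314. 213.] [634.8  66.3]
wrist tab_ivory 0.84 [365. 209.] [692.7  67.4]
wrist candle_red 0.56 [313.  72.] [633.1 204.7]
wrist tab_red 0.8 [368.  78.] [689.9 204.2]
wrist paddle 0.62 [215.  97.] [543.8 178.1]
wrist candle_green 0.39 [316. 250.] [637.4  17.6]
blob [ 287  212   56   54 2221] [314.7 238.2] [635.9  64.1]
blob [246  93  18 102 925] [255.1 144.3] [591.5 135.6]
blob [590 278  50  22 887] [615.3 287.3] [886.7  23.5]
blob [ 281    4   65   73 3341] [313.3  40.4] [634.2 204.7]
blob [368  53  17  34 532] [375.9  69.9] [678.2 186.7]
[633.82570146  61.45976089 206.09747119] 0.9978522583753425
```

View pics/w9.png

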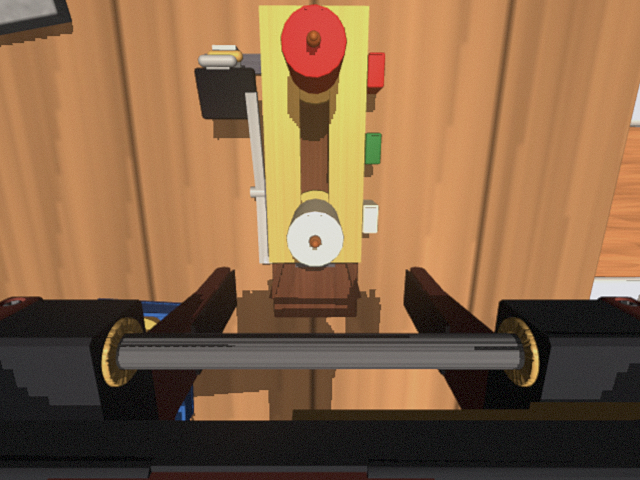

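Both candles stand opposite their own tabs: ivory top (315,238), red top (313,40). The black paddle is at about (227,94). I'll turn the gripper 90° so its body stays clear of the red candle, shut it, and move over the paddle.

Run:
```python
from h import *
print(plan(542,177,200,90),ray('wrist',(227,94),47).round(1))
```

```text
(array([ -90.8, -116.4,    6.5]), array([-0.0031,  0.0031, -1.5618])) [549.8 179.6  47. ]
```

Call:
move_arm([
  {"tx":-91,"ty":-116,"tz":5,"wx":0,"wy":0,"wz":-1.56,"jaw":1},
  {"tx":-91,"ty":-116,"tz":5,"wx":0,"wy":0,"wz":-1.56,"jaw":1},
  {"tx":-91,"ty":-116,"tz":5,"wx":0,"wy":0,"wz":-1.56,"jaw":1},
  {"tx":-91,"ty":-116,"tz":5,"wx":0,"wy":0,"wz":-1.56,"jaw":1},
  {"tx":-91,"ty":-116,"tz":5,"wx":0,"wy":0,"wz":-1.56,"jaw":1},
  {"tx":-91,"ty":-116,"tz":5,"wx":0,"wy":0,"wz":-1.56,"jaw":1},
  {"tx":-91,"ty":-116,"tz":5,"wx":0,"wy":0,"wz":-1.56,"jaw":1},
  {"tx":-91,"ty":-116,"tz":5,"wx":0,"wy":0,"wz":-1.56,"jaw":1},
  {"tx":-91,"ty":-116,"tz":5,"wx":0,"wy":0,"wz":-1.56,"jaw":1},
  {"tx":-91,"ty":-116,"tz":5,"wx":0,"wy":0,"wz":-1.56,"jaw":1},
  {"tx":-91,"ty":-116,"tz":5,"wx":0,"wy":0,"wz":-1.56,"jaw":1},
  {"tx":-91,"ty":-116,"tz":5,"wx":0,"wy":0,"wz":-1.56,"jaw":1},
])

```text
time_s: 34.8
tcp_pos: [542.4, 176.4, 201.9]
eef_rot: [0.708, 0.707, -0.001, -0.001]
contact_force: [0.4, -0.7, 0.4]
opening: 0.003
```

Run:
```python
from h import *
o=r.get_obs();print(o['tcp_pos'],o['opening'],plan(543,177,50,90))
im,mt=loc('scene',dict(candle_ivory=24,candle_red=24))
cv2.imwrite('pics/s10.png',cv2.resize(im[190:330,300:500],(800,560))[:,:,::-1])
```

```text
[542.40299547 176.44492119 201.9393219 ] 0.003376308231063375 (array([  0.6,   1. , 151.9]), array([-0.0026,  0.0006, -0.0015]))
scene candle_ivory 0.68 [371. 278.] [633.4  68.9]
scene candle_red 0.59 [413. 254.] [627.4 205.7]
scene candle_red 0.55 [424. 248.] [628.9 243.5]
```

View pics/s10.png

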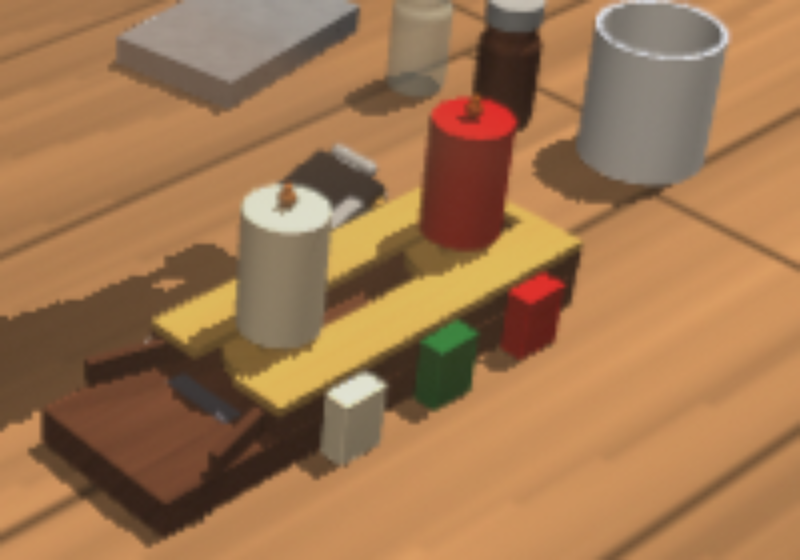

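Both candles are upright in the track, and the stop slot at about (205,398) is clear. Press the paddle.

Call:
move_arm([
  {"tx":0,"ty":1,"tz":30,"wx":0,"wy":0,"wz":0,"jaw":1},
  {"tx":0,"ty":1,"tz":70,"wx":0,"wy":0,"wz":0,"jaw":1},
  {"tx":0,"ty":1,"tz":105,"wx":0,"wy":0,"wz":0,"jaw":1},
  {"tx":0,"ty":1,"tz":130,"wx":0,"wy":0,"wz":0,"jaw":1},
  {"tx":0,"ty":1,"tz":145,"wx":0,"wy":0,"wz":0,"jaw":1},
  {"tx":0,"ty":1,"tz":152,"wx":0,"wy":0,"wz":0,"jaw":1},
  {"tx":0,"ty":1,"tz":158,"wx":0,"wy":0,"wz":0,"jaw":1},
  {"tx":0,"ty":1,"tz":164,"wx":0,"wy":0,"wz":0,"jaw":1},
  {"tx":0,"ty":1,"tz":170,"wx":0,"wy":0,"wz":0,"jaw":1},
  {"tx":0,"ty":1,"tz":175,"wx":0,"wy":0,"wz":0,"jaw":1},
  {"tx":0,"ty":1,"tz":178,"wx":0,"wy":0,"wz":0,"jaw":1},
])

```text
time_s: 36.05
tcp_pos: [545.1, 177.6, 26.1]
eef_rot: [0.708, 0.706, 0.001, 0.0]
contact_force: [-1.6, 3.7, 8.0]
opening: 0.007
```

Call:
move_arm([
  {"tx":0,"ty":0,"tz":3,"wx":0,"wy":0,"wz":0,"jaw":1},
  {"tx":0,"ty":0,"tz":6,"wx":0,"wy":0,"wz":0,"jaw":1},
  {"tx":0,"ty":0,"tz":8,"wx":0,"wy":0,"wz":0,"jaw":1},
  {"tx":0,"ty":0,"tz":9,"wx":0,"wy":0,"wz":0,"jaw":1},
  {"tx":0,"ty":0,"tz":9,"wx":0,"wy":0,"wz":0,"jaw":1},
])

```text
time_s: 36.55
tcp_pos: [545.1, 176.9, 18.1]
eef_rot: [0.708, 0.706, 0.001, 0.0]
contact_force: [-3.3, 1.3, 16.9]
opening: 0.009
```

Call:
move_arm([
  {"tx":0,"ty":0,"tz":1,"wx":0,"wy":0,"wz":0,"jaw":1},
  {"tx":0,"ty":0,"tz":1,"wx":0,"wy":0,"wz":0,"jaw":1},
  {"tx":0,"ty":0,"tz":-5,"wx":0,"wy":0,"wz":0,"jaw":1},
  {"tx":0,"ty":0,"tz":-30,"wx":0,"wy":0,"wz":0,"jaw":1},
  {"tx":0,"ty":0,"tz":-70,"wx":0,"wy":0,"wz":0,"jaw":1},
  {"tx":0,"ty":0,"tz":-115,"wx":0,"wy":0,"wz":0,"jaw":1},
  {"tx":0,"ty":0,"tz":-160,"wx":0,"wy":0,"wz":0,"jaw":1},
  {"tx":0,"ty":0,"tz":-200,"wx":0,"wy":0,"wz":0,"jaw":1},
  {"tx":0,"ty":-40,"tz":-210,"wx":0,"wy":0,"wz":0,"jaw":1},
  {"tx":0,"ty":-80,"tz":-210,"wx":0,"wy":0,"wz":0,"jaw":1},
  {"tx":0,"ty":-80,"tz":-210,"wx":0,"wy":0,"wz":0,"jaw":1},
])

```text
time_s: 37.65
tcp_pos: [458.4, 176.1, 226.0]
eef_rot: [0.707, 0.707, -0.002, -0.001]
contact_force: [1.4, -0.4, -0.2]
opening: 0.007
```

Run:
```python
from h import *
im2,_=loc('wrist',dict(candle_ivory=24,candle_red=24,paddle=18,tab_ivory=0,tab_red=0))
im,mt=snap('scene')
cv2.imwrite('pics/s11.png',np.vstack([cv2.resize(im[190:330,290:490],(480,336)),cv2.resize(im2,(352,264),interpolation=3)[:, :].copy() if 0 else cv2.copyMakeBorder(cv2.resize(im2,(344,258)),0,0,0,136,0)])[:,:,::-1])
```

```text
wrist paddle 0.89 [326. 287.] [547.3 184. ]
wrist tab_red 0.53 [ 84. 184.] [427.1 -96.2]
```

View pics/s11.png

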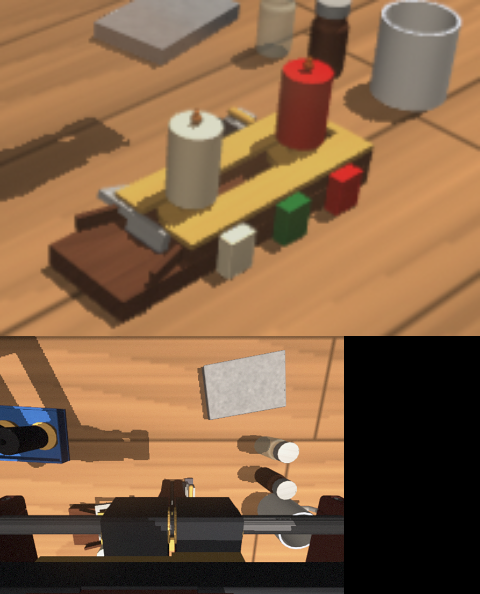

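The steel stop stands up at the mouth, at about (150,230) in the upper part, so the catch is holding the lever down. Both candles stand opposite their tabs. One last numeric check, then hand in.

Run:
```python
from h import *
loc('top',dict(candle_ivory=24,candle_red=24,candle_green=0,candle_dead1=5,paddle=18))
loc('scene',dict(candle_ivory=24,candle_red=24,candle_green=0,candle_dead1=5))
print(r.get_obs()['time_s'], r.hand_in())
```

```text
top candle_ivory 0.86 [296. 183.] [634.4  57.1]
top candle_ivory 0.34 [328. 180.] [642.7 -16.2]
top candle_red 0.51 [230. 184.] [633.1 207.4]
top candle_dead1 0.93 [396. 273.] [ 430.1 -169.9]
top candle_dead1 0.56 [365. 274.] [428.2 -99.2]
top paddle 0.9 [239. 221.] [547.8 187.1]
scene candle_ivory 0.92 [370. 280.] [637.5  63.8]
scene candle_red 0.7 [413. 257.] [635.6 197.9]
scene candle_green 0.68 [369. 277.] [606.8  91.4]
scene candle_dead1 0.82 [221. 281.] [ 419.7 -171.2]
scene candle_dead1 0.82 [252. 270.] [427.2 -97. ]
the job is handed in; nothing more can be done
38.55 None
```

I carried out the whole job and handed it in at about 38.6 s; the hand-in gave no verdict.

- **Dead candles:** I slid both black candles out through the mouth and stood them side by side in the blue tray.
- **Fresh candles:** Only the red and ivory candles were on the table, with no green one. I slid red in first and set it 11 mm back from the track's closed end, opposite the red tab. I then slid ivory in to its own tab.
- **Lever:** I pressed the paddle down to about 18 mm above the table, meeting about 17 N at the stop, and let go. The last picture shows the steel stop raised at the mouth, so the catch is holding.

**Last checks:** The final picture shows both fresh candles upright opposite their tabs. The final network readings put both dead candles in the tray.

- **Position readings:** Along the rail they scatter by about 5 mm. Ivory read 57 and 64 mm against a target of about 62. Red read 207 and 198 mm against a target of about 202. The closer wrist views had put each candle within about 1 mm of its tab.
- **Green readings:** The network reported a green candle now and then. The last report (confidence 0.68) fell almost on the ivory candle's image position, and no picture I viewed showed a green one, so I took these as false.

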